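Flip the junction box cover shut and press it into its clips

ROBOT

A 6-joint arm with a two-finger parallel gripper is mounted at the origin on the work surface; the furniture and walls round the work are solid. World frame = base frame: x ahead of the robot, y to its left, z up, the work surface at z = 0. Lengths are in m, angles in rad, forces in N, time in s.
With the tool pointing down it reaches from about 0.35 to 0.925 m from the base axis. Payload 6.4 kg.
Tool frame: the origin (TCP) lies at the very end of the fingers, on their centre line; the grasp point (between the pads) lies 19 mm behind it; z points along the fingers, y is the direction in which the jaws open and shut (so a half turn about z gives the same grasp; the last joint's range is limited). The gripper opens to 85 mm and grips with 20 to 120 N. Pads are 22 mm wide; open, the fingers measure 114 mm over their backs; the gripper's body (76 mm by 85 mm) begins 54 mm behind the grasp point. The pads swing forward as they close: fully open they stand 13 mm farther back than shut.
Start: joints at [-1.494, 0.245, 1.558, -0, 1.339, -0.174], TCP at [0.161, -0.63, 0.209] pointing down, gripper open.
Joint ranges: [-3.13, 3.13], [-1.02, 2.26], [0.13, 2.54], [-0.95, 4.09], [0.21, 2.88], [-2.74, 2.74]. Speed limits (rad/s): [2.57, 2.57, 3.14, 3.14, 3.14, 3.14].

INTERFACE

Orientations are given as [roll, pitch, yaw] about the fixed x, y, z axes, in that order (R = Rz(yaw) Ry(pitch) Rx(roll)).
In Python, from cell import sensors, get_image, calibration, order gives the robot as it stands. The module is installed in compiled form; this text tells all that it offers.
- The arm moves only by the tool jog_arm, never from a script. Its argument "rows" is a list that holds one entry, the list of rows, each a list of 7 numbers: the shift along the tool's x, y, z in units of 30 mm (1.0 is 30 mm), then the turn, a rotation vector about the tool's x, y, z in units of 6 degrees (1.0 is 6 degrees), then the finger opening in mm, from 0 to 85.4. A call has 1 to 20 rows; each row shifts and turns the commanded pose from where the row before left it, along the tool's axes as they then stand; what a row does not reach is not made up. A row lasts 1/12 s, in which the tool goes at most 41.7 mm and 7.16 degrees, less where a joint would pass 70% of its speed; a pose out of reach is approached as far as the arm can. A call is refused whole if a number of a shift passes 1 or a number of a turn 1, either way. A call with a gripper value outside its range is refused whole. The fingers move at their own pace and stop on an object; "force" is the grip in N (left out, the last holds). Time passes only in rows, so rows that do not move let the fingers close. It gives the time, the measured TCP pose, the force and the opening at its end, in the units of the state.
- sensors.get_obs(): the state, without advancing time (a new reading comes with each control period).
- get_image(name): name is "side" or "top" or "wrist"; returns the picture (384x512x3 uint8, red, green, blue); there is no depth.
- calibration(name): a dict with "fx", "fy", "cx", "cy" (pixels), "extrinsics" (4x4, takes a point from camera to world coordinates). Camera axes: x right, y up, looking along -z (the intrinsics and any distortion apply to the point x, -y, -z); pixel columns grow to the right and rows downward; lengths in m; the calibration is good to about 2 mm. A picture is of the moment at which its call begins: read the wrist's pose just before it. calibration takes no time and is no camera call; for the wrist camera it gives the pose at the moment of the call.
- order.job_done(): hands the job in, once; it reports no verdict.
The state is a dict: "t": time; "joint_pos": joint angles; "joint_vel": joint speeds; "joint_efforts": joint torques, N m; "eef_pos": TCP position; "orientation": TCP orientation; "contact_force": force on the tool from outside, world axes, zero at the start; "moment": the same for the moment, N m; "gripper_width": finger opening in m.
Only numpy, scipy, OpenCV 4.12 (cv2) and the standard library are available. Lean on these libraries where they do the work, as an engineer would, in place of code of your own. Each camera call takes 0.05 s, during which the arm holds its last target.

TASK

The junction box on the welding table stands open. Swing its hinged cover over onto the box, press the cover's front edge down until it snaps under both spring clips and sits fully home on the seal, and keep pressing it down with the fingers: the program finishes while still pressing (with a clear, steady push of roughly 5 to 15 N), without letting go. Leave the loose things around the box alone.

Things in the scene. Friction and masses are not known exactly. Their poses are not given: they have to be found in the camera images.
- junction_box: Open grey box, 100 x 104 mm in plan, fixed to the table on a 140 x 150 x 6 mm steel foot plate; rubber seal on its rim 61 mm above the table. Origin at the centre of the foot plate's underside. Own -x points to the front wall with the clips, +x to the hinge side, y along the hinge, z up. Two cable glands stick out of the -y side, to 17 mm beyond the wall.
- clips_mid (a point): Point midway between the noses of the two spring clips, 70.5 mm above the table; axes as the box. The clips are upright steel fingers 14 mm wide, outside the front wall at 38 mm either side of this point along y; they rise to 75 mm above the table (8 mm above the closed cover), rounded noses pointing inwards. 60 mm is free between them.
- hinge_mid (a point): Middle of the hinge axis, at the back of the box: 52 mm to the box's +x, 64 mm above the table. The axes are those of the box.
- cover (a joint): Cover angle, rad: 0 closed on the seal, grows as it opens; starts at 2.0 to 2.4 (leaning back behind the box), stop at 2.6. A stiff hinge (0.5 N at the edge) keeps it where it is left. Going down, the edge meets the clip noses at 0.11; there the thumb pad needs about 10 to 17 N, the force drops suddenly at 0.06, then the cover meets the seal at 0 and squeezes it to -0.04 at most.
- cover_edge (a point): Middle of the free edge of the cover, 107 mm from the hinge axis. The cover is a flat grey plastic plate, 104 mm long from hinge to edge, 107 mm wide, 6 mm thick (mid-plane through the hinge axis). The point's -x axis points from hinge to free edge; its z axis looks out of the outer face, which is on top when closed.
- cover_thumb_pad (a point): Middle of the pad of low cross ribs on the cover's outer face, 88 mm from the hinge and 19 mm in from the free edge: the place to press. It lies on the outer face, so when closed it is 67 mm above the table, and its z axis points out of that face.
- seal: Black rubber sealing strip on the front rim of the box (104 x 5 mm), on which the cover bears when closed. It yields about 1 mm for every 6 N, 4 mm at most. Same origin and axes as the box, sinking as it is squeezed.
- spanner: Loose combination spanner, 219 x 34 x 8 mm, a bystander; origin at the middle of its underside.
- nozzle: Loose gas nozzle standing upright, 26 mm across, 68 mm high, a bystander; origin at the middle of its underside.
- marker: Loose silver and black paint marker, 133 x 13 x 11 mm, a bystander; origin at the middle of its underside.
- square: Loose steel try square lying flat, 134 x 75 x 15 mm, a bystander; origin at the middle of its underside.
Not all that is in view belongs to the job. Of the things shaped like the junction_box, the grey one is meant.

How it is judged:
On the way, in this order (a step that is already met when the one before it is completed fails the run):
1. the cover is swung over, past upright onto the box side (value of joint cover below 1.2 rad).
2. the cover has snapped under the clips and is pressed home on the seal by the fingers (value of joint cover below 0.025 rad and contact force between the fingers and cover above 3 N), for 0.2 s.
At the end, for the whole second after the job is handed in: The cover is snapped home (angle under 0.025 rad) and the fingers still press on it: more than 3 N between fingers and cover and more than 3 N between cover and seal, through the last second (all of step 2 and contact force between cover and seal above 3 N); the arm keeps its last pose, push and grip.
It fails at once if a bystander (spanner, nozzle, marker or try square) is moved more than 2 cm (distance of any of spanner, nozzle, marker, square from where it was at the start of the episode above 0.02 m).
It also fails if it takes over 48 s, if anything falls off the work surface, if the arm or the gripper's body presses on something with over 40 N, if the wrist force passes 120 N, or if a joint passes its speed limit or range.

## Working session

There is one attempt and no reset: what is moved stays moved. The work goes in short steps, Python scripts to look and compute and a tool call to move; the robot and the scene stay as the last step left them, time stands still between calls to the robot, and variables do not carry over. Pictures are saved under pics/ and viewed, and the job is handed in when it is done.

Besides the shell and the picture viewer there is one more tool, called as name([rows], argument=value, ...), one row to a line, values as JSON. jog_arm: Moves the arm, as the interface text tells. Its arguments: {"type":"object","properties":{"rows":{"type":"array","items":{"type":"array","items":{"type":"array","items":{"type":"number"}}}},"force":{"type":"number"}},"required":["rows"]}

```bash
mkdir -p pics; ls; python3 - <<'E'
from cell import sensors,get_image,calibration
import cv2,numpy as np
o=sensors.get_obs()
for k,v in o.items(): print(k,np.round(v,4))
for n in("side","top","wrist"):
    c=calibration(n); print(n,{k:np.round(v,4).tolist() for k,v in c.items()})
    cv2.imwrite(f"pics/a_{n}.png",cv2.cvtColor(get_image(n),cv2.COLOR_RGB2BGR))
E
```

```text
pics
t 0.0
joint_pos [-1.4941  0.2458  1.559  -0.      1.3387 -0.1741]
joint_vel [ 0.0012  0.0008 -0.0006  0.0009 -0.0003 -0.0009]
joint_efforts [-7.00000e-04 -4.29509e+01 -3.26126e+01 -1.00000e-04  5.40000e-03
 -0.00000e+00]
eef_pos [ 0.1613 -0.6291  0.208 ]
orientation [-3.1397e+00 -3.0000e-04  2.5080e-01]
contact_force [-0.1501  0.0259 -0.278 ]
moment [ 0.0163 -0.0381  0.0228]
gripper_width 0.0854
side {'fx': 416.4154, 'fy': 416.4154, 'cx': 259.0966, 'cy': 192.3655, 'extrinsics': [[-0.9715, 0.1306, -0.1976, 0.276], [-0.2366, -0.5759, 0.7825, 1.1542], [-0.0116, 0.807, 0.5904, 0.9313], [0.0, 0.0, 0.0, 1.0]]}
top {'fx': 487.7582, 'fy': 487.7582, 'cx': 255.9238, 'cy': 186.8766, 'extrinsics': [[-0.0202, 0.9855, -0.1683, 0.3585], [-0.9998, -0.0196, 0.0052, 0.0232], [0.0018, 0.1683, 0.9857, 1.3242], [0.0, 0.0, 0.0, 1.0]]}
wrist {'fx': 283.5683, 'fy': 283.5683, 'cx': 255.4269, 'cy': 192.2199, 'extrinsics': [[0.2484, 0.9357, 0.2507, 0.2241], [-0.9687, 0.2403, 0.0628, -0.6137], [-0.0015, -0.2585, 0.966, 0.372], [0.0, 0.0, 0.0, 1.0]]}
```

View pics/a_side.png

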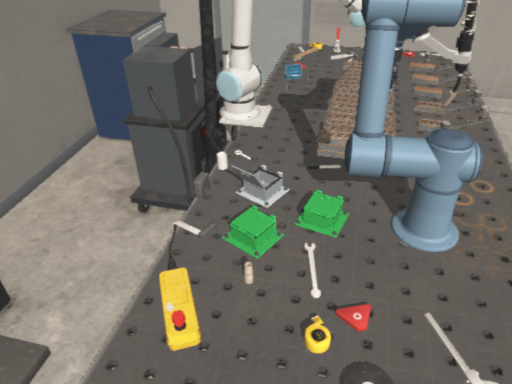

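View pics/a_top.png

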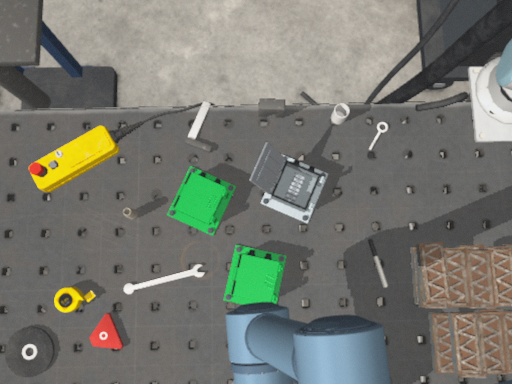

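View pics/a_wrist.png

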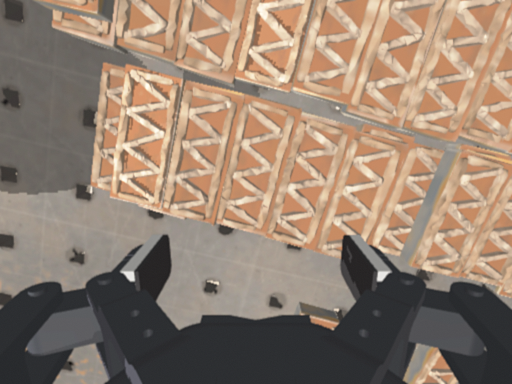

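The grey box is near (293,188) in the top view with the cover leaning out to the left (~(268,168)). Two green boxes are decoys. I'll enlarge the box.

```bash
python3 - <<'E'
import cv2
a=cv2.imread("pics/a_top.png")[130:230,230:345]; cv2.imwrite("pics/b_top.png",cv2.resize(a,None,fx=6,fy=6,interpolation=cv2.INTER_CUBIC)[:600])
a=cv2.imread("pics/a_side.png")[145:215,215:305]; cv2.imwrite("pics/b_side.png",cv2.resize(a,None,fx=8,fy=8,interpolation=cv2.INTER_CUBIC))
E
```

```text
(no output)
```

View pics/b_top.png

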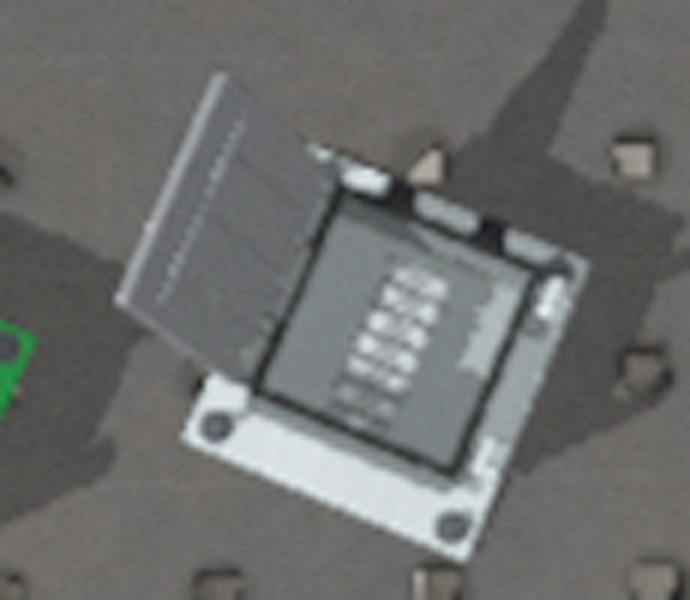

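View pics/b_side.png

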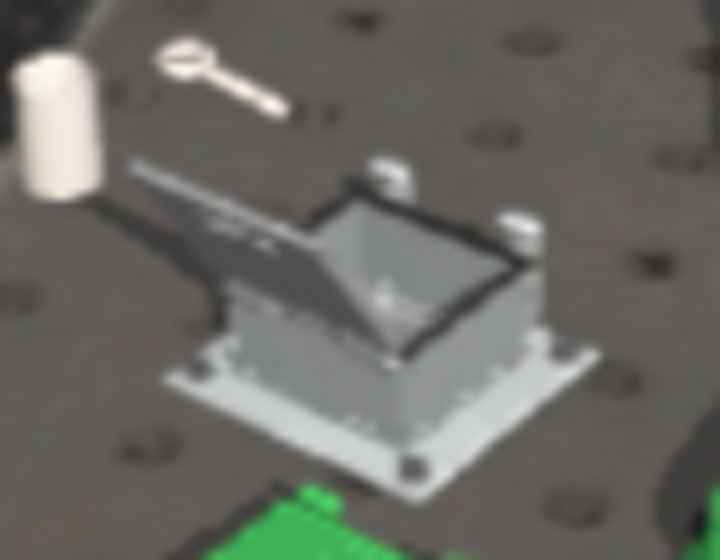

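```bash
cat > h.py <<'E'
import numpy as np
from scipy.optimize import least_squares
from scipy.spatial.transform import Rotation as Ro
def proj(c,P):
    T=np.array(c["extrinsics"]);q=(np.atleast_2d(P)-T[:3,3])@T[:3,:3]
    return np.c_[c["cx"]+c["fx"]*q[:,0]/-q[:,2], c["cy"]-c["fy"]*q[:,1]/-q[:,2]]
def ray(c,px,z):
    T=np.array(c["extrinsics"]);d=T[:3,:3]@np.array([(px[0]-c["cx"])/c["fx"],-(px[1]-c["cy"])/c["fy"],-1]);o=T[:3,3]
    return o+d*(z-o[2])/d[2]
def b2w(p,P):
    P=np.atleast_2d(P);c,s=np.cos(p[2]),np.sin(p[2])
    return np.c_[p[0]+c*P[:,0]-s*P[:,1],p[1]+s*P[:,0]+c*P[:,1],P[:,2]]
def cov(a,r,y,h):  # point on cover: r from hinge, y, h out of outer face from midplane; box frame
    return np.array([.052-r*np.cos(a)+h*np.sin(a),y,.064+r*np.sin(a)+h*np.cos(a)])
E
python3 - <<'E'
from h import *
from cell import calibration
top=calibration("top");side=calibration("side")
f=lambda l,o,s:np.array(l)/s+np.array(o)-0.0
tp=f([(185,437),(468,560),(588,262)],(230,130),6)
te=f([(222,75),(118,300)],(230,130),6)
sp=f([(165,378),(415,500),(600,352)],(215,145),8)
se=f([(135,165),(318,245)],(215,145),8)
F=[(.07,.075,.006),(-.07,.075,.006),(-.07,-.075,.006)]
for p in tp: print("foot",ray(top,p,.006))
for p in sp: print("side",ray(side,p,.003))
# side: which corners: left=(+x,-y)? front-bottom=(+x,+y), right=(-x,+y)
S=[(.07,-.075,.003),(.07,.075,.003),(-.07,.075,.003)]
def cr(p):
    a=p[3]; E=[cov(a,.107,-.0535,0),cov(a,.107,.0535,0)]
    return E
def res(p,parts=False):
    r=[proj(top,b2w(p,F))-tp, proj(top,b2w(p,cr(p)))-te, proj(side,b2w(p,S))-sp, proj(side,b2w(p,cr(p)))-se]
    return r if parts else np.concatenate(r).ravel()
s=least_squares(res,[.37,-.06,1.2,2.2]);print(s.x);
for q in res(s.x,1):print(np.round(q,1).tolist())
for n,p in [("clips",(-.055,0,.0705)),("hinge",(.052,0,.064))]: print(n,b2w(s.x,p))
print("edge",b2w(s.x,cov(s.x[3],.107,0,0)))
E
```

```text
foot [0.53916611 0.00376138 0.006     ]
foot [ 0.48063088 -0.12270256  0.006     ]
foot [ 0.61652321 -0.18304103  0.006     ]
side [ 0.6734553  -0.05708774  0.003     ]
side [0.53762741 0.00734648 0.003     ]
side [ 0.47694929 -0.12317379  0.003     ]
[ 0.57667914 -0.08989696  1.14377199  2.14396383]
[[-0.4, 0.6], [-0.0, 0.4], [0.6, 0.2]]
[[-0.3, -0.7], [-0.2, 0.8]]
[[-0.1, -0.0], [0.2, -0.4], [-0.7, 0.0]]
[[-1.1, -0.8], [-0.0, -0.5]]
clips [[ 0.55390011 -0.13995809  0.0705    ]]
hinge [[ 0.59821567 -0.04256645  0.064     ]]
edge [[0.62224783 0.01024865 0.15390006]]
```

jog_arm([
  [[0, 0, -0.4, 0, 0, -0.95, 0], [0, 0, -0.4, 0, 0, -0.95, 0], [0, 0, -0.4, 0, 0, -0.95, 0], [0, 0, -0.4, 0, 0, -0.95, 0], [0, 0, -0.4, 0, 0, -0.95, 0], [0, 0, -0.4, 0, 0, -0.95, 0], [0, 0, -0.3, 0, 0, -0.95, 0], [0, 0, -0.2, 0, 0, -0.95, 0], [0, 0, -0.1, 0, 0, -0.95, 0], [0, 0, 0, 0, 0, 0, 0]],
], force=40)

```text
t: 0.98
eef_pos: [0.1614, -0.6299, 0.2998]
orientation: [3.141, 0.001, 1.148]
contact_force: [-0.6, 0.9, 0.4]
gripper_width: 0.0
```

```bash
cat >> h.py <<'E'
B=[0.57667914,-0.08989696,1.14377199,2.14396383]
def tob(w):
    c,s=np.cos(B[2]),np.sin(B[2]);d=np.array(w)-[B[0],B[1],0]
    return np.array([c*d[0]+s*d[1],-s*d[0]+c*d[1],d[2]])
def st():
    from cell import sensors
    o=sensors.get_obs();print("t",round(o["t"],2),"tcp",np.round(o["eef_pos"],4),"rpy",np.round(o["orientation"],3),"F",np.round(o["contact_force"],1),"w",round(float(o["gripper_width"]),4))
    print("box frame",np.round(tob(o["eef_pos"])*1000,1)); return o
def plan(target,n=1):
    o=st();R=Ro.from_euler("xyz",o["orientation"]).as_matrix()
    print("tool units",np.round(R.T@(b2w(B,target)[0]-o["eef_pos"])/.03,3))
    Rt=Ro.from_euler("xyz",[np.pi,0,B[2]]).as_matrix()
    print("turn units",np.round(np.degrees(Ro.from_matrix(R.T@Rt).as_rotvec())/6,3))
E
python3 -c "
from h import *
plan((.160,0,.30))"
```

```text
t 0.98 tcp [ 0.1614 -0.6299  0.2998] rpy [3.141e+00 1.000e-03 1.148e+00] F [-0.6  0.9  0.4] w 0.0
box frame [-663.5  154.4  299.8]
tool units [27.431  5.255 -0.03 ]
turn units [0.005 0.01  0.038]
```

jog_arm([
  [[0.5, 0.1, 0, 0, 0, 0, 0], [0.95, 0.19, 0, 0, 0, 0, 0], [0.95, 0.19, 0, 0, 0, 0, 0], [0.95, 0.19, 0, 0, 0, 0, 0], [0.95, 0.19, 0, 0, 0, 0, 0], [0.95, 0.19, 0, 0, 0, 0, 0], [0.95, 0.19, 0, 0, 0, 0, 0], [0.95, 0.19, 0, 0, 0, 0, 0], [0.95, 0.19, 0, 0, 0, 0, 0], [0.95, 0.19, 0, 0, 0, 0, 0], [0.95, 0.19, 0, 0, 0, 0, 0], [0.95, 0.19, 0, 0, 0, 0, 0], [0.95, 0.19, 0, 0, 0, 0, 0], [0.95, 0.19, 0, 0, 0, 0, 0], [0.95, 0.19, 0, 0, 0, 0, 0], [0.95, 0.19, 0, 0, 0, 0, 0], [0.95, 0.19, 0, 0, 0, 0, 0], [0.95, 0.19, 0, 0, 0, 0, 0], [0.95, 0.19, 0, 0, 0, 0, 0], [0.5, 0.1, 0, 0, 0, 0, 0]],
])

```text
t: 2.65
eef_pos: [0.4849, -0.1771, 0.2985]
orientation: [-3.141, -0.001, 1.146]
contact_force: [0.6, -0.4, 0.6]
gripper_width: -0.0001
```

```bash
python3 -c "
from h import *
plan((.160,0,.30))
from cell import *
import cv2
for n in ('wrist','top'): cv2.imwrite(f'pics/c_{n}.png',cv2.cvtColor(get_image(n),cv2.COLOR_RGB2BGR))
"
```

```text
t 2.65 tcp [ 0.4849 -0.1771  0.2985] rpy [-3.141e+00 -1.000e-03  1.146e+00] F [ 0.6 -0.4  0.6] w -0.0001
box frame [-117.4   47.4  298.5]
tool units [ 9.244  1.596 -0.044]
turn units [-0.008 -0.008  0.017]
```

View pics/c_wrist.png

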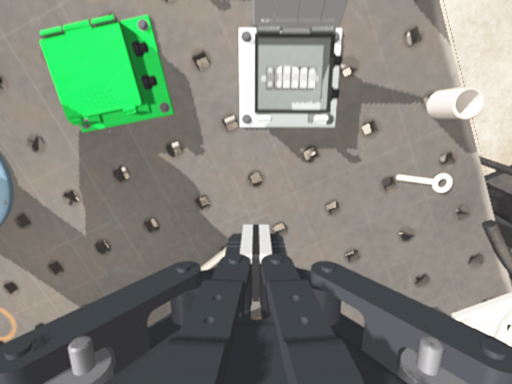

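The wrist view shows the grey box square to the tool, with foot-plate corners near (240,127) and (338,127). I'll check these against the model.

```bash
python3 -c "
from h import *
from cell import *
w=calibration('wrist')
print(proj(w,b2w(B,[(.07,.075,.006),(.07,-.075,.006),(-.07,.075,.006),(-.07,-.075,.006)])).round(1).tolist())
print(proj(w,b2w(B,[(-.055,.038,.075),(-.055,-.038,.075)])).round(1).tolist())
import cv2
a=cv2.imread('pics/c_wrist.png')[0:140,220:370];cv2.imwrite('pics/c2.png',cv2.resize(a,None,fx=4,fy=4,interpolation=cv2.INTER_CUBIC))
"
```

```text
[[237.2, 27.7], [341.2, 28.1], [238.4, 127.2], [333.9, 127.6]]
[[263.1, 117.6], [320.7, 117.8]]
```

View pics/c2.png

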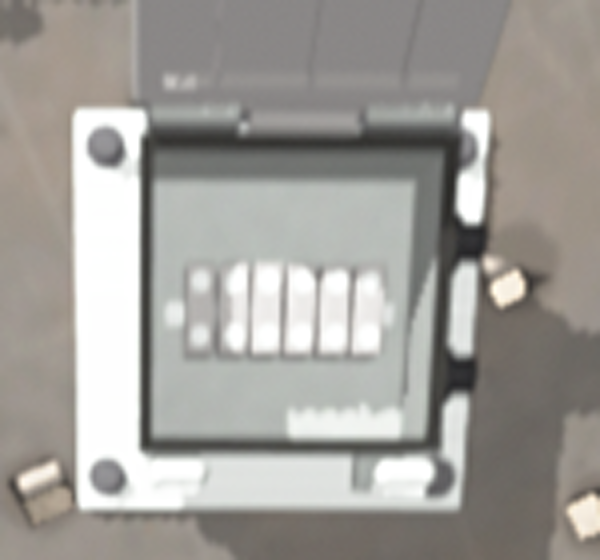

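jog_arm([
  [[0.5, 0.1, 0, 0, 0, 0, 0], [0.95, 0.17, 0, 0, 0, 0, 0], [0.95, 0.17, 0, 0, 0, 0, 0], [0.95, 0.17, 0, 0, 0, 0, 0], [0.95, 0.17, 0, 0, 0, 0, 0], [0.95, 0.17, 0, 0, 0, 0, 0], [0.95, 0.17, 0, 0, 0, 0, 0], [0.95, 0.17, 0, 0, 0, 0, 0], [0.95, 0.17, 0, 0, 0, 0, 0], [0.75, 0.1, 0, 0, 0, 0, 0], [0.4, 0.05, 0, 0, 0, 0, 0], [0, 0, 0, 0, 0, 0, 0]],
])

```text
t: 3.75
eef_pos: [0.6427, 0.0541, 0.2983]
orientation: [-3.141, 0.0, 1.147]
contact_force: [-0.1, 0.6, 0.3]
gripper_width: 0.0
```

```bash
python3 -c "
from h import *
plan((.160,0,.135))
from cell import *
import cv2
for n in ('wrist','top','side'): cv2.imwrite(f'pics/d_{n}.png',cv2.cvtColor(get_image(n),cv2.COLOR_RGB2BGR))
"
```

```text
t 3.75 tcp [0.6427 0.0541 0.2983] rpy [-3.141  0.     1.147] F [-0.1  0.6  0.3] w 0.0
box frame [158.4  -0.4 298.3]
tool units [ 0.057 -0.008  5.443]
turn units [-0.01   0.004  0.027]
```

View pics/d_wrist.png

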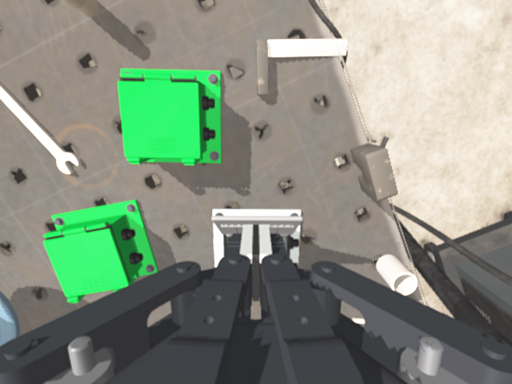

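View pics/d_side.png

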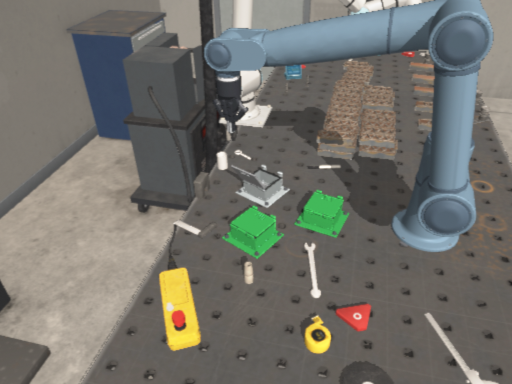

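```bash
python3 -c "
from h import *
from cell import *
w=calibration('wrist')
for a in (2.05,2.1,2.144,2.2): print(a,proj(w,b2w(B,[cov(a,.107,y,h) for y in(.0535,-.0535) for h in (-.003,.003)])).round(1).tolist())
o=sensors.get_obs()['eef_pos'];print(proj(calibration('side'),o))
import cv2
a=cv2.imread('pics/d_wrist.png')[180:280,190:320];cv2.imwrite('pics/d2.png',cv2.resize(a,None,fx=5,fy=5,interpolation=cv2.INTER_CUBIC))
a=cv2.imread('pics/d_side.png')[70:200,190:290];cv2.imwrite('pics/d3.png',cv2.resize(a,None,fx=4,fy=4,interpolation=cv2.INTER_CUBIC))
"
```

```text
2.05 [[208.2, 226.8], [208.4, 221.5], [301.9, 226.9], [301.8, 221.6]]
2.1 [[208.4, 222.1], [208.6, 216.9], [301.8, 222.2], [301.6, 217.0]]
2.144 [[208.6, 218.0], [208.8, 213.0], [301.6, 218.1], [301.4, 213.1]]
2.2 [[208.8, 213.0], [209.1, 208.0], [301.4, 213.1], [301.1, 208.1]]
[[231.30849651 137.51835536]]
```

View pics/d2.png

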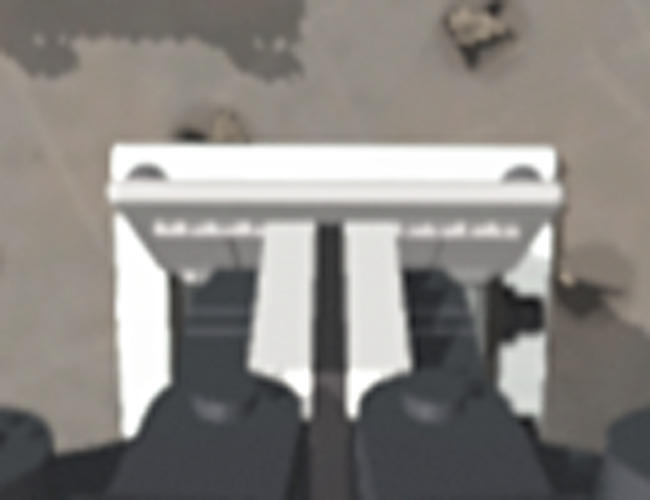

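View pics/d3.png

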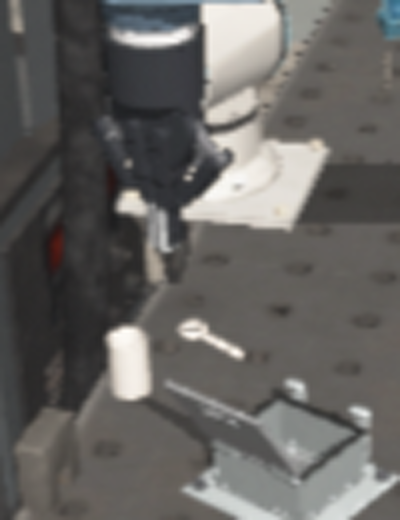

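Cover edge is at rows 216–221, cols 211–302 in the wrist picture, which fits the model (angle ≈2.11, about 1.5 mm off sideways). Next I descend behind the cover.

jog_arm([
  [[0, 0, 0.5, 0, 0, 0, 0], [0, 0, 0.8, 0, 0, 0, 0], [0, 0, 0.9, 0, 0, 0, 0], [0, 0, 0.9, 0, 0, 0, 0], [0, 0, 0.9, 0, 0, 0, 0], [0, 0, 0.8, 0, 0, 0, 0], [0, 0, 0.4, 0, 0, 0, 0], [0, 0, 0.2, 0, 0, 0, 0], [0, 0, 0, 0, 0, 0, 0]],
])

```text
t: 4.65
eef_pos: [0.6416, 0.0525, 0.1363]
orientation: [-3.14, 0.001, 1.145]
contact_force: [0.2, -0.8, -0.2]
gripper_width: -0.0
```

jog_arm([
  [[-0.3, 0, 0, 0, 0, 0, 0], [-0.3, 0, 0, 0, 0, 0, 0], [-0.3, 0, 0, 0, 0, 0, 0], [-0.3, 0, 0, 0, 0, 0, 0], [-0.3, 0, 0, 0, 0, 0, 0], [-0.3, 0, 0, 0, 0, 0, 0], [-0.2, 0, 0, 0, 0, 0, 0], [0, 0, 0, 0, 0, 0, 0]],
])

```text
t: 5.32
eef_pos: [0.6172, -0.0026, 0.1372]
orientation: [3.142, 0.0, 1.145]
contact_force: [0.6, -0.4, 0.2]
gripper_width: -0.0003
```

```bash
python3 -c "
from h import *
plan((.066,0,.135))
from cell import *
import cv2
for n in ('wrist','side'): cv2.imwrite(f'pics/e_{n}.png',cv2.cvtColor(get_image(n),cv2.COLOR_RGB2BGR))
a=cv2.imread('pics/e_side.png')[70:210,190:320];cv2.imwrite('pics/e3.png',cv2.resize(a,None,fx=4,fy=4,interpolation=cv2.INTER_CUBIC))
"
```

```text
t 5.32 tcp [ 0.6172 -0.0026  0.1372] rpy [3.142 0.    1.145] F [ 0.6 -0.4  0.2] w -0.0003
box frame [ 96.2  -0.7 137.2]
tool units [-1.007 -0.024  0.073]
turn units [0.    0.002 0.009]
```

View pics/e3.png

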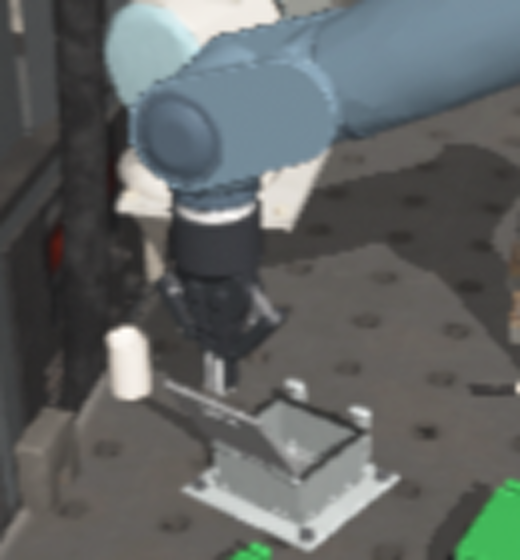

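View pics/e_wrist.png

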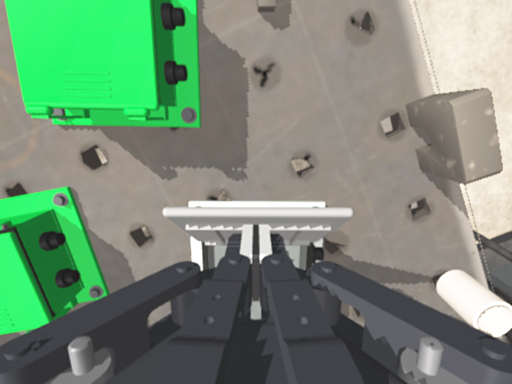

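```bash
python3 -c "
from h import *
from cell import *
import cv2
o=sensors.get_obs()['eef_pos'];
for n in('side','wrist','top'):
  c=calibration(n)
  print(n,'tcp',proj(c,o).round(1),'edge',proj(c,b2w(B,[cov(2.12,.107,y,0) for y in(.0535,0,-.0535)])).round(1).tolist())
cv2.imwrite('pics/f_top.png',cv2.cvtColor(get_image('top'),cv2.COLOR_RGB2BGR))
a=cv2.imread('pics/e_side.png')[140:215,215:305];cv2.imwrite('pics/f1.png',cv2.resize(a,None,fx=8,fy=8,interpolation=cv2.INTER_CUBIC))
a=cv2.imread('pics/e_wrist.png')[180:300,150:360];cv2.imwrite('pics/f2.png',cv2.resize(a,None,fx=3.8,fy=3.8,interpolation=cv2.INTER_CUBIC))
"
```

```text
side tcp [[244.9 172.3]] edge [[255.1, 174.5], [242.9, 169.3], [231.1, 164.2]]
wrist tcp [[255.6 224.6]] edge [[156.4, 218.6], [254.5, 218.8], [352.5, 219.0]]
top tcp [[262.9 164.4]] edge [[250.3, 181.1], [259.0, 161.4], [267.5, 142.0]]
```

View pics/f1.png

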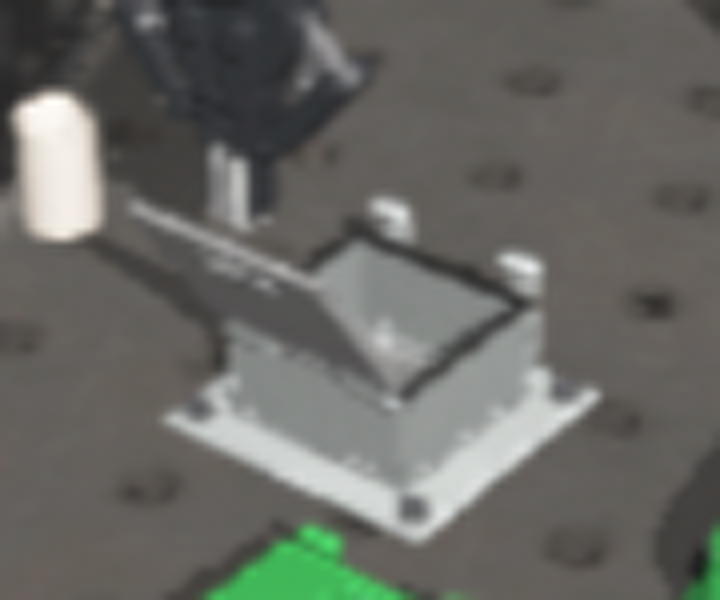

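View pics/f2.png

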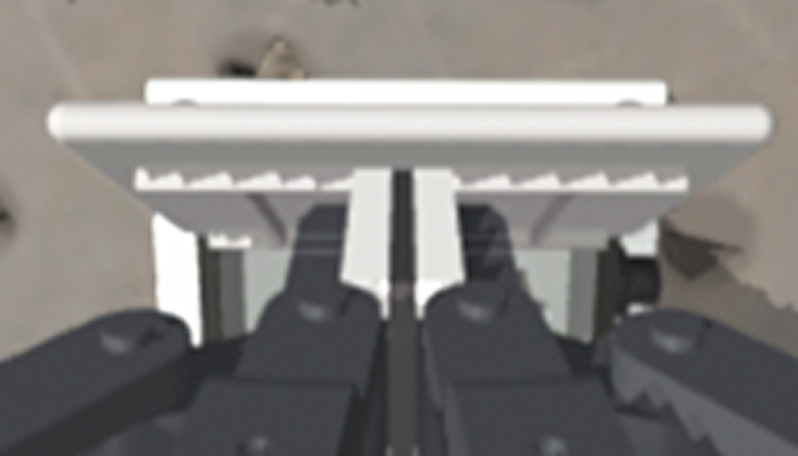

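View pics/f_top.png

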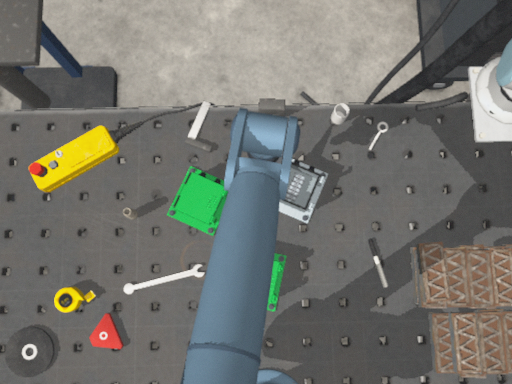

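The readings disagree here. The side view shows the cover unmoved, with its edge still from (231,166) to (255,176), and the fingertips look to be on the box side of it. I'll make a small test move in -x to find out which side they're on.

jog_arm([
  [[-0.25, 0, 0, 0, 0, 0, 0], [-0.25, 0, 0, 0, 0, 0, 0], [0, 0, 0, 0, 0, 0, 0]],
])

```text
t: 5.72
eef_pos: [0.611, -0.016, 0.1369]
orientation: [-3.141, 0.001, 1.146]
contact_force: [0.7, -0.2, 0.2]
gripper_width: -0.0002
```

```bash
python3 -c "
from h import *
from cell import *
import cv2
st()
w=get_image('wrist');s=get_image('side')
cv2.imwrite('pics/g1.png',cv2.cvtColor(cv2.resize(s[140:215,215:305],None,fx=8,fy=8,interpolation=cv2.INTER_CUBIC),cv2.COLOR_RGB2BGR))
cv2.imwrite('pics/g2.png',cv2.cvtColor(cv2.resize(w[180:300,150:360],None,fx=3.8,fy=3.8,interpolation=cv2.INTER_CUBIC),cv2.COLOR_RGB2BGR))
"
```

```text
t 5.72 tcp [ 0.611  -0.016   0.1369] rpy [-3.141e+00  1.000e-03  1.146e+00] F [ 0.7 -0.2  0.2] w -0.0002
box frame [ 81.4  -0.6 136.9]
```

View pics/g1.png

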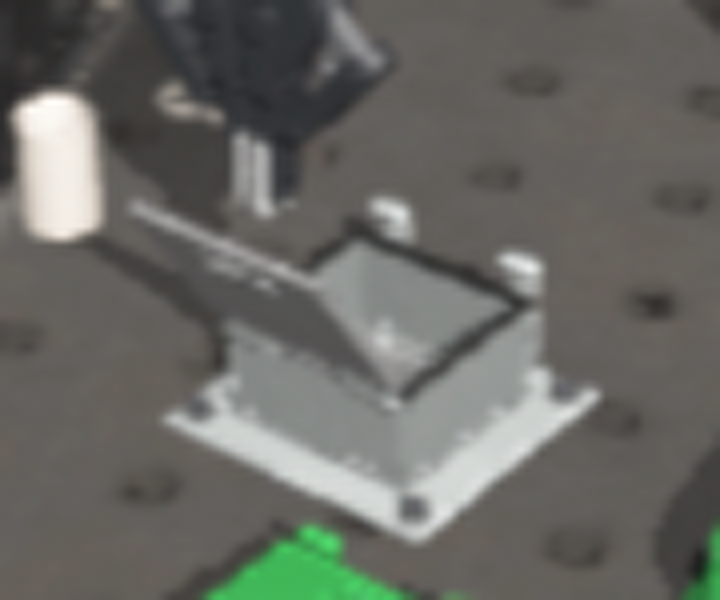

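View pics/g2.png

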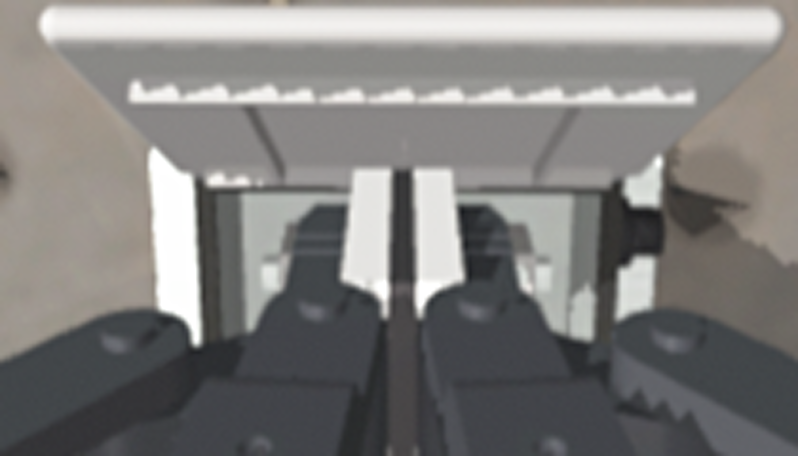

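```bash
python3 -c "
from h import *
from cell import *
o=sensors.get_obs()['eef_pos'];s=calibration('side')
print(proj(s,o), 'crop',(proj(s,o)-[215,140])*8)
for z in(.137,.147,.157,.167):
  p=ray(s,(248,166.9),z);print(z,p,tob(p)*1000)
print(calibration('wrist')['extrinsics'][:3,3] if hasattr(calibration('wrist')['extrinsics'],'shape') else '')
"
```

```text
[[247.6653875  170.41500204]] crop [[261.32310003 243.32001632]]
0.137 [ 0.61603154 -0.03754719  0.137     ] [ 63.94722861 -14.1372452  137.        ]
0.147 [ 0.61175033 -0.0225429   0.147     ] [ 75.83104744  -4.02623648 147.        ]
0.157 [ 0.60746912 -0.0075386   0.157     ] [ 87.71486626   6.08477225 157.        ]
0.167 [0.60318791 0.00746569 0.167     ] [ 99.59868509  16.19578098 167.        ]
[0.63793804 0.04346993 0.30094196]
```

The test move showed the tips are on the box side, so they passed over the edge. The side picture puts the real tip at z≈0.151, about 14 mm above the reported TCP. I'll lift back over the cover and go deeper.

jog_arm([
  [[0, 0, -0.5, 0, 0, 0, 0], [0, 0, -0.6, 0, 0, 0, 0], [0, 0, -0.5, 0, 0, 0, 0], [0.3, 0, 0, 0, 0, 0, 0], [0.5, 0, 0, 0, 0, 0, 0], [0.5, 0, 0, 0, 0, 0, 0], [0.5, 0, 0, 0, 0, 0, 0], [0.5, 0, 0, 0, 0, 0, 0], [0.4, 0, 0, 0, 0, 0, 0], [0, 0, 0, 0, 0, 0, 0], [0, 0, 0.5, 0, 0, 0, 0], [0, 0, 0.6, 0, 0, 0, 0], [0, 0, 0.6, 0, 0, 0, 0], [0, 0, 0.5, 0, 0, 0, 0], [0, 0, 0.3, 0, 0, 0, 0], [0, 0, 0, 0, 0, 0, 0]],
])

```text
t: 7.15
eef_pos: [0.643, 0.0588, 0.1072]
orientation: [-3.137, 0.002, 1.146]
contact_force: [0.2, 0.0, 0.0]
gripper_width: -0.0002
```

```bash
python3 -c "
from h import *
from cell import *
import cv2
o=st();print((proj(calibration('side'),o['eef_pos'])-[205,140])*8)
w=get_image('wrist');s=get_image('side')
cv2.imwrite('pics/i1.png',cv2.cvtColor(cv2.resize(s[140:215,205:305],None,fx=8,fy=8,interpolation=cv2.INTER_CUBIC),cv2.COLOR_RGB2BGR))
cv2.imwrite('pics/i2.png',cv2.cvtColor(cv2.resize(w[180:300,150:360],None,fx=3.8,fy=3.8,interpolation=cv2.INTER_CUBIC),cv2.COLOR_RGB2BGR))
"
```

```text
t 7.15 tcp [0.643  0.0588 0.1072] rpy [-3.137e+00  2.000e-03  1.146e+00] F [0.2 0.  0. ] w -0.0002
box frame [162.8   1.2 107.2]
[[226.2298146  386.38329894]]
```

View pics/i1.png

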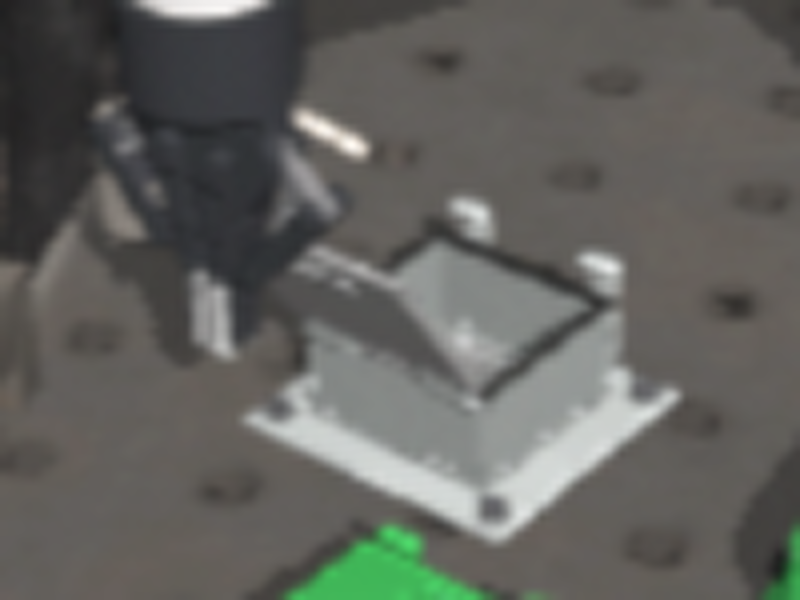

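View pics/i2.png

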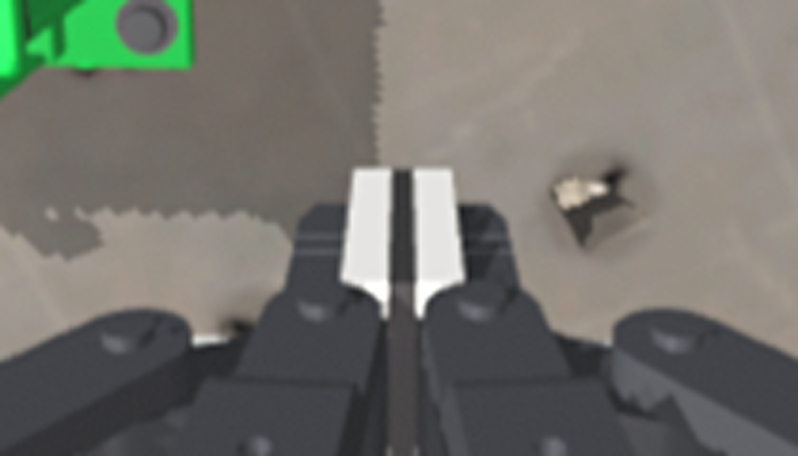

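The tips now hang clearly behind the cover, ending at crop (220,355), with the cover edge above and to the right. Sweeping toward the box.

jog_arm([
  [[-0.3, 0, 0, 0, 0, 0, 0], [-0.3, 0, 0, 0, 0, 0, 0], [-0.3, 0, 0, 0, 0, 0, 0], [-0.3, 0, 0, 0, 0, 0, 0], [-0.3, 0, 0, 0, 0, 0, 0], [-0.3, 0, 0, 0, 0, 0, 0], [-0.3, 0, 0, 0, 0, 0, 0], [-0.2, 0, 0, 0, 0, 0, 0], [0, 0, 0, 0, 0, 0, 0]],
])

```text
t: 8.0
eef_pos: [0.6158, -0.0054, 0.11]
orientation: [-3.141, 0.001, 1.145]
contact_force: [0.6, -0.1, -0.1]
gripper_width: 0.0002
```

```bash
cat > shot.py <<'E'
import sys
from h import *
from cell import *
import cv2
o=st();n=sys.argv[1]
s=get_image('side')
cv2.imwrite(f'pics/{n}1.png',cv2.cvtColor(cv2.resize(s[130:215,205:305],None,fx=7,fy=7,interpolation=cv2.INTER_CUBIC),cv2.COLOR_RGB2BGR))
if len(sys.argv)>2:
    w=get_image('wrist');cv2.imwrite(f'pics/{n}2.png',cv2.cvtColor(w,cv2.COLOR_RGB2BGR))
E
python3 shot.py j w
```

```text
t 8.0 tcp [ 0.6158 -0.0054  0.11  ] rpy [-3.141e+00  1.000e-03  1.145e+00] F [ 0.6 -0.1 -0.1] w 0.0002
box frame [ 93.1  -0.6 110. ]
```

View pics/j1.png

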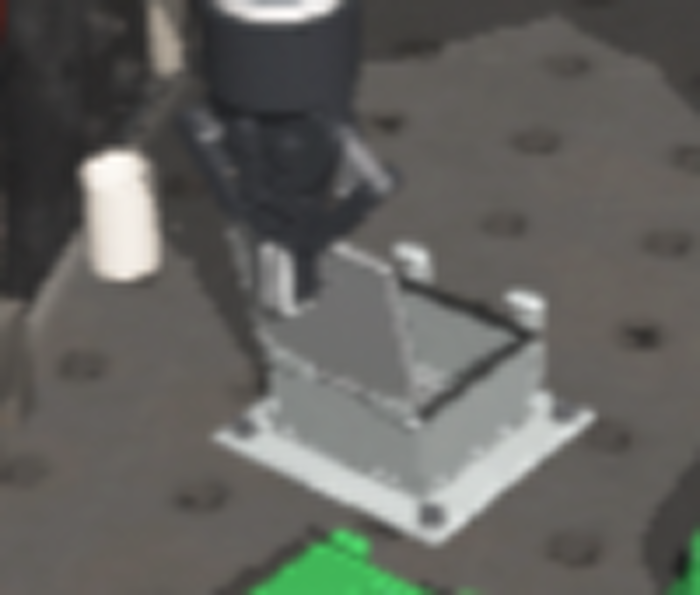

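View pics/j2.png

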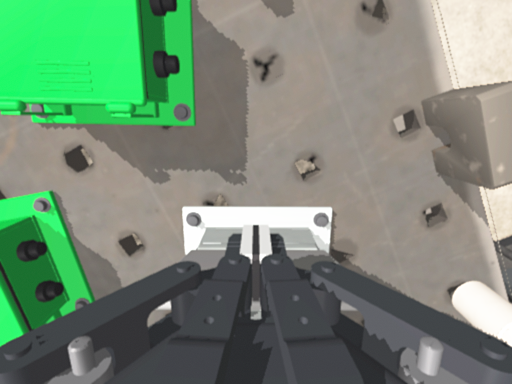

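The cover is now following the fingers and is nearly upright, with its near corner at crop (388,272). I'll work out the arc.

```bash
python3 -c "
from h import *
from cell import *
s=calibration('side')
for a in (1.95,1.85,1.75,1.65): print(a,(proj(s,b2w(B,cov(a,.107,.0535,0)))-[205,130])*7)
zo=.014;prev=np.array([.0931,.110])
for a,r in [(90,.060),(82,.063),(75,.066),(67,.071),(60,.075),(52,.08),(45,.085),(37,.089),(30,.092),(22,.095),(15,.097),(10,.098)]:
  c=cov(np.radians(a),r,0,.003);t=np.array([c[0]+.011,c[2]-zo]);d=(t-prev)/.03;prev=t
  print(a,t.round(4),'dx',d[0].round(2),'dz(tool)',(-d[1]).round(2))
"
```

```text
1.95 [[371.70715083 282.78242195]]
1.85 [[384.60823641 267.60684296]]
1.75 [[397.82005923 254.05508111]]
1.65 [[411.18658057 242.26615717]]
90 [0.066 0.11 ] dx -0.9 dz(tool) -0.0
82 [0.0572 0.1128] dx -0.29 dz(tool) -0.09
75 [0.0488 0.1145] dx -0.28 dz(tool) -0.06
67 [0.038  0.1165] dx -0.36 dz(tool) -0.07
60 [0.0281 0.1165] dx -0.33 dz(tool) 0.0
52 [0.0161 0.1149] dx -0.4 dz(tool) 0.05
45 [0.005  0.1122] dx -0.37 dz(tool) 0.09
37 [-0.0063  0.106 ] dx -0.38 dz(tool) 0.21
30 [-0.0152  0.0986] dx -0.3 dz(tool) 0.25
22 [-0.024   0.0884] dx -0.29 dz(tool) 0.34
15 [-0.0299  0.078 ] dx -0.2 dz(tool) 0.35
10 [-0.033  0.07 ] dx -0.1 dz(tool) 0.27
```

jog_arm([
  [[-0.3, 0, 0, 0, 0, 0, 0], [-0.3, 0, 0, 0, 0, 0, 0], [-0.3, 0, 0, 0, 0, 0, 0], [-0.3, 0, -0.1, 0, 0, 0, 0], [-0.3, 0, -0.05, 0, 0, 0, 0], [-0.35, 0, -0.05, 0, 0, 0, 0], [-0.35, 0, 0, 0, 0, 0, 0], [0, 0, 0, 0, 0, 0, 0]],
])

```text
t: 8.77
eef_pos: [0.5886, -0.0663, 0.1163]
orientation: [3.141, 0.001, 1.144]
contact_force: [0.6, 0.5, -0.3]
gripper_width: 0.0002
```

```bash
python3 shot.py k w
```

```text
t 8.77 tcp [ 0.5886 -0.0663  0.1163] rpy [3.141e+00 1.000e-03 1.144e+00] F [ 0.6  0.5 -0.3] w 0.0002
box frame [ 26.4  -1.  116.3]
```

View pics/k1.png

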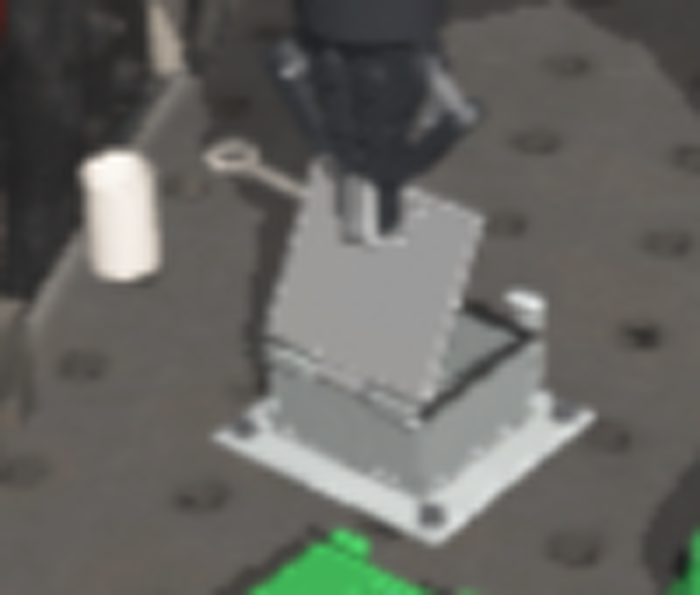

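View pics/k2.png

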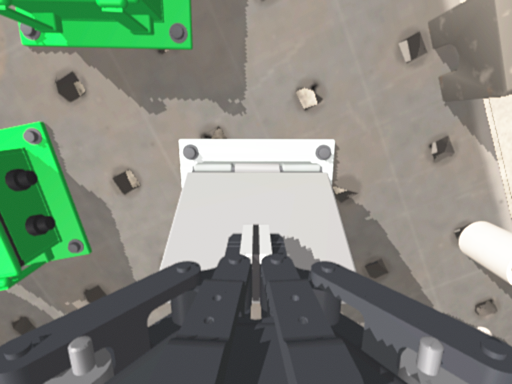

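```bash
python3 -c "
from h import *
from cell import *
s=calibration('side')
for a in (1.2,1.15,1.1,1.05,1.0,.95): print(a,(proj(s,b2w(B,cov(a,.107,.0535,0)))-[205,130])*7)
"
```

```text
1.2 [[469.21898157 213.43088749]]
1.15 [[475.10551964 212.78050535]]
1.1 [[480.82274295 212.64155189]]
1.05 [[486.35713606 213.00978068]]
1.0 [[491.6959338  213.87960528]]
0.95 [[496.82713765 215.24416239]]
```

The cover is at about 1.05 rad, exactly as planned, so the 14 mm tip offset holds and step 1 is met. Continuing along the arc.

jog_arm([
  [[-0.35, 0, 0.05, 0, 0, 0, 0], [-0.35, 0, 0.08, 0, 0, 0, 0], [-0.38, 0, 0.2, 0, 0, 0, 0], [-0.3, 0, 0.25, 0, 0, 0, 0], [-0.29, 0, 0.34, 0, 0, 0, 0], [-0.2, 0, 0.33, 0, 0, 0, 0], [0, 0, 0, 0, 0, 0, 0]],
])

```text
t: 9.45
eef_pos: [0.5636, -0.1159, 0.0753]
orientation: [-3.136, 0.001, 1.145]
contact_force: [-0.5, 0.0, -0.0]
gripper_width: -0.0
```

```bash
python3 shot.py l w
```

```text
t 9.45 tcp [ 0.5636 -0.1159  0.0753] rpy [-3.136e+00  1.000e-03  1.145e+00] F [-0.5  0.  -0. ] w -0.0
box frame [-29.1   1.2  75.3]
```

View pics/l1.png

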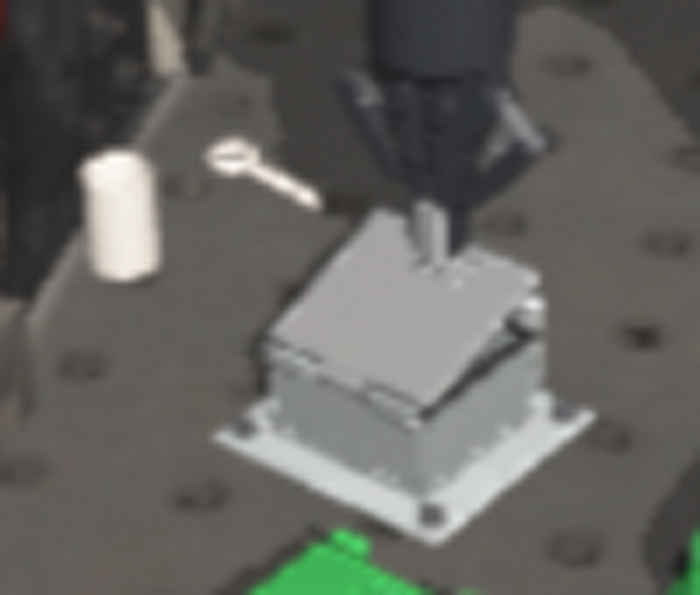

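View pics/l2.png

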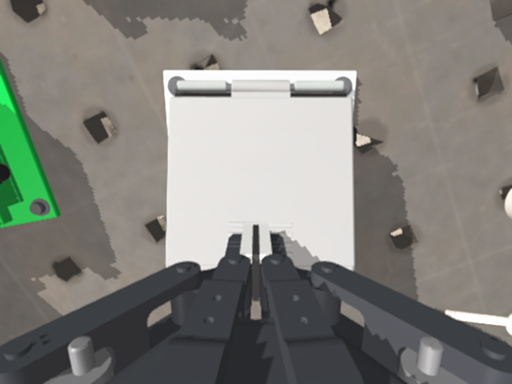

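The cover is lying at roughly 0.23 rad with the fingers on the rib pad. Lowering to the clips in small steps while watching the force.

jog_arm([
  [[-0.1, 0.02, 0.15, 0, 0, 0, 0], [-0.1, 0.02, 0.15, 0, 0, 0, 0], [0, 0, 0.05, 0, 0, 0, 0], [0, 0, 0, 0, 0, 0, 0]],
])

```text
t: 9.88
eef_pos: [0.5645, -0.1212, 0.0676]
orientation: [-3.141, 0.0, 1.146]
contact_force: [-0.5, -0.2, 0.1]
gripper_width: 0.0
```

jog_arm([
  [[0, 0, 0.04, 0, 0, 0, 0], [0, 0, 0.04, 0, 0, 0, 0], [0, 0, 0, 0, 0, 0, 0]],
])

```text
t: 10.13
eef_pos: [0.5647, -0.1212, 0.0656]
orientation: [3.142, -0.0, 1.146]
contact_force: [-0.5, 0.5, -0.9]
gripper_width: 0.0005
```

jog_arm([
  [[0, 0, 0.04, 0, 0, 0, 0], [0, 0, 0, 0, 0, 0, 0], [0, 0, 0, 0, 0, 0, 0]],
])

```text
t: 10.38
eef_pos: [0.5647, -0.1212, 0.0644]
orientation: [-3.142, -0.0, 1.146]
contact_force: [0.4, -0.2, -0.0]
gripper_width: -0.0
```

```bash
python3 shot.py m w
```

```text
t 10.38 tcp [ 0.5647 -0.1212  0.0644] rpy [-3.142 -0.     1.146] F [ 0.4 -0.2 -0. ] w -0.0
box frame [-33.5  -2.   64.4]
```

View pics/m1.png

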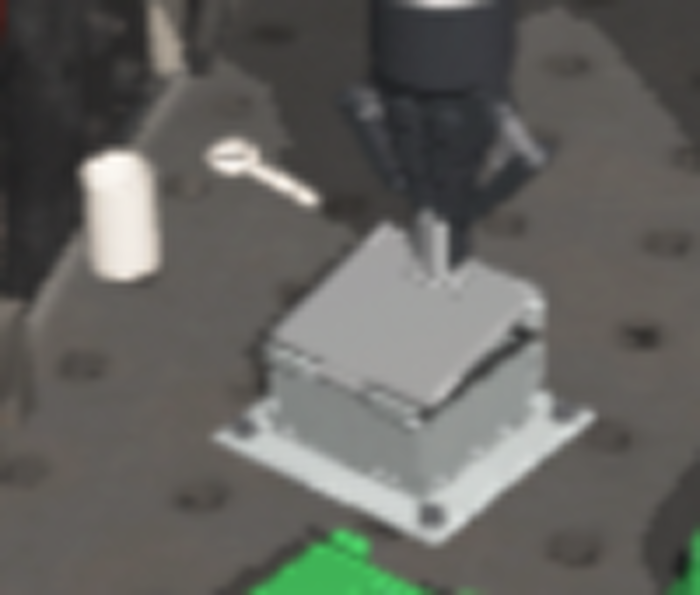

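The cover is just above the clips (≈0.12 rad). Continuing in steps of about 1 mm.

jog_arm([
  [[0, 0, 0.04, 0, 0, 0, 0], [0, 0, 0.04, 0, 0, 0, 0], [0, 0, 0, 0, 0, 0, 0], [0, 0, 0, 0, 0, 0, 0]],
])

```text
t: 10.82
eef_pos: [0.5646, -0.1212, 0.0619]
orientation: [-3.141, -0.0, 1.146]
contact_force: [0.3, -0.5, -0.3]
gripper_width: 0.0002
```

jog_arm([
  [[0, 0, 0.04, 0, 0, 0, 0], [0, 0, 0, 0, 0, 0, 0], [0, 0, 0, 0, 0, 0, 0]],
])

```text
t: 11.07
eef_pos: [0.5646, -0.1213, 0.0608]
orientation: [-3.141, -0.0, 1.146]
contact_force: [0.0, 1.3, -0.4]
gripper_width: 0.0003
```

jog_arm([
  [[0, 0, 0.04, 0, 0, 0, 0], [0, 0, 0, 0, 0, 0, 0], [0, 0, 0, 0, 0, 0, 0]],
])

```text
t: 11.32
eef_pos: [0.5646, -0.1213, 0.0596]
orientation: [-3.141, 0.0, 1.146]
contact_force: [-0.1, 0.5, 0.4]
gripper_width: -0.0
```

jog_arm([
  [[0, 0, 0.04, 0, 0, 0, 0], [0, 0, 0, 0, 0, 0, 0], [0, 0, 0, 0, 0, 0, 0]],
])

```text
t: 11.57
eef_pos: [0.5646, -0.1213, 0.0584]
orientation: [-3.141, -0.0, 1.146]
contact_force: [0.5, -1.1, 0.2]
gripper_width: -0.0002
```

jog_arm([
  [[0, 0, 0.04, 0, 0, 0, 0], [0, 0, 0, 0, 0, 0, 0], [0, 0, 0, 0, 0, 0, 0]],
])

```text
t: 11.82
eef_pos: [0.5646, -0.1213, 0.0572]
orientation: [-3.141, -0.0, 1.146]
contact_force: [0.1, 0.4, -0.5]
gripper_width: 0.0004
```

```bash
python3 shot.py n w
```

```text
t 11.82 tcp [ 0.5646 -0.1213  0.0572] rpy [-3.141 -0.     1.146] F [ 0.1  0.4 -0.5] w 0.0004
box frame [-33.5  -2.   57.2]
```

View pics/n1.png

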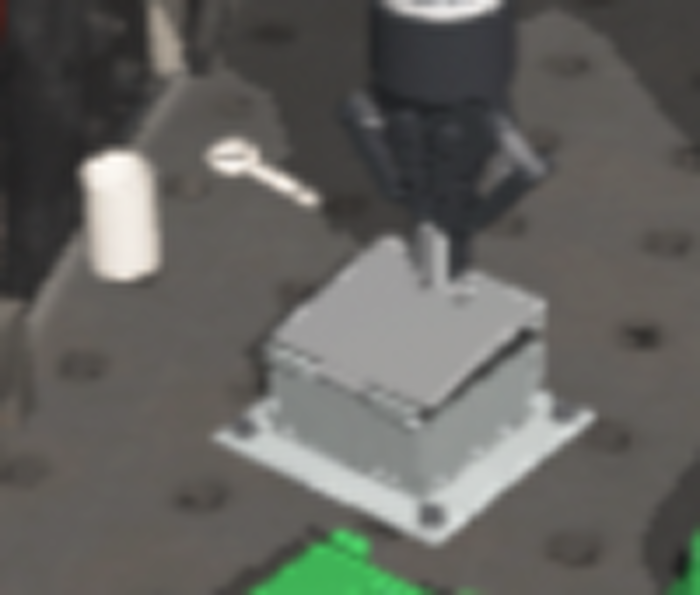

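View pics/n2.png

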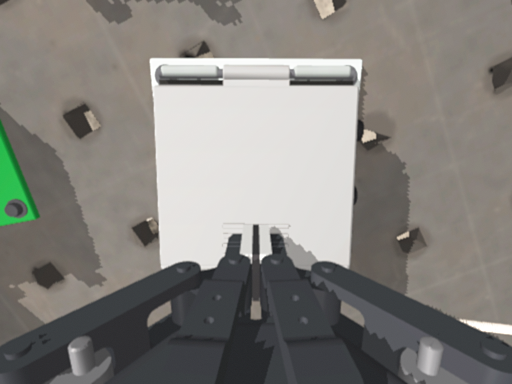

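jog_arm([
  [[0, 0, 0.04, 0, 0, 0, 0], [0, 0, 0, 0, 0, 0, 0], [0, 0, 0, 0, 0, 0, 0]],
])

```text
t: 12.17
eef_pos: [0.5646, -0.1213, 0.056]
orientation: [-3.141, -0.0, 1.146]
contact_force: [0.1, -0.3, 0.5]
gripper_width: -0.0
```

jog_arm([
  [[0, 0, 0.04, 0, 0, 0, 0], [0, 0, 0, 0, 0, 0, 0], [0, 0, 0, 0, 0, 0, 0]],
])

```text
t: 12.42
eef_pos: [0.5648, -0.1214, 0.0551]
orientation: [3.141, -0.0, 1.146]
contact_force: [-0.2, 0.1, 1.6]
gripper_width: 0.0
```

jog_arm([
  [[0, 0, 0.04, 0, 0, 0, 0], [0, 0, 0, 0, 0, 0, 0], [0, 0, 0, 0, 0, 0, 0]],
])

```text
t: 12.67
eef_pos: [0.565, -0.1215, 0.0547]
orientation: [3.141, 0.0, 1.146]
contact_force: [-2.9, 0.9, 7.7]
gripper_width: -0.0002
```

jog_arm([
  [[0, 0, 0.04, 0, 0, 0, 0], [0, 0, 0, 0, 0, 0, 0], [0, 0, 0, 0, 0, 0, 0]],
])

```text
t: 12.92
eef_pos: [0.5651, -0.1216, 0.0544]
orientation: [3.141, 0.0, 1.146]
contact_force: [-6.3, 2.0, 12.9]
gripper_width: 0.0002
```

The clips are being engaged at 12.9 N. Continuing.

jog_arm([
  [[0, 0, 0.03, 0, 0, 0, 0], [0, 0, 0, 0, 0, 0, 0], [0, 0, 0, 0, 0, 0, 0]],
])

```text
t: 13.17
eef_pos: [0.5652, -0.1216, 0.0542]
orientation: [3.142, 0.001, 1.146]
contact_force: [-7.6, 2.8, 17.7]
gripper_width: -0.0002
```

```bash
python3 shot.py o w; python3 -c "
from cell import *
o=sensors.get_obs();print(o['moment'])"
```

```text
t 13.17 tcp [ 0.5652 -0.1216  0.0542] rpy [3.142e+00 1.000e-03 1.146e+00] F [-7.6  2.8 17.7] w -0.0002
box frame [-33.6  -2.7  54.2]
[ 0.33596416  1.27972308 -0.05578308]
```

View pics/o1.png

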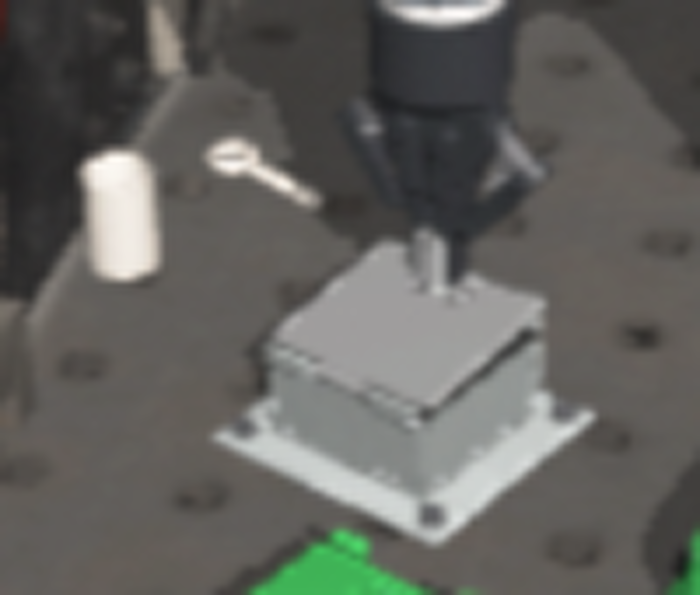

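View pics/o2.png

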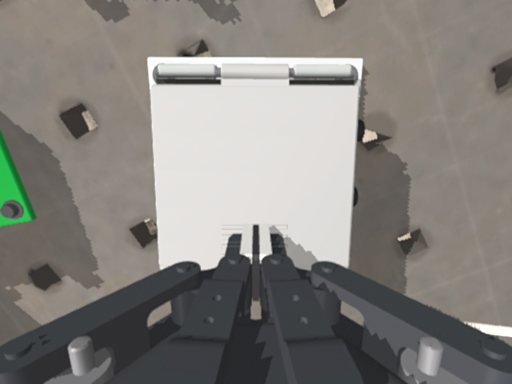

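jog_arm([
  [[0, -0.04, 0.03, 0, 0, 0, 0], [0, 0, 0, 0, 0, 0, 0], [0, 0, 0, 0, 0, 0, 0]],
])

```text
t: 13.52
eef_pos: [0.5652, -0.1216, 0.0542]
orientation: [3.139, 0.0, 1.146]
contact_force: [-6.3, 2.1, 19.0]
gripper_width: 0.0
```

jog_arm([
  [[0, -0.02, 0.03, 0, 0, 0, 0], [0, 0, 0, 0, 0, 0, 0], [0, 0, 0, 0, 0, 0, 0]],
])

```text
t: 13.77
eef_pos: [0.5652, -0.1216, 0.0541]
orientation: [3.138, 0.001, 1.147]
contact_force: [-7.1, 2.0, 22.9]
gripper_width: -0.0002
```

```bash
python3 -c "
from h import *
from cell import *
import cv2
s=calibration('side')
for a in (0.2,.15,.11,.08,.04,0): print(a,((proj(s,b2w(B,[cov(a,.104,.0535,.003),cov(a,.104,-.0535,.003)]))-[205,130])*7).round().tolist())
print('clips',((proj(s,b2w(B,[(-.056,.038,.075),(-.056,-.038,.075)]))-[205,130])*7).round().tolist())
t=get_image('top');cv2.imwrite('pics/p_top.png',cv2.cvtColor(t,cv2.COLOR_RGB2BGR))
a=cv2.imread('pics/p_top.png')[130:230,230:345];cv2.imwrite('pics/p1.png',cv2.resize(a,None,fx=6,fy=6,interpolation=cv2.INTER_CUBIC))
s=get_image('side');cv2.imwrite('pics/p_side.png',cv2.cvtColor(cv2.resize(s[150:200,240:290],None,fx=12,fy=12,interpolation=cv2.INTER_CUBIC),cv2.COLOR_RGB2BGR))
"
```

```text
0.2 [[539.0, 286.0], [380.0, 221.0]]
0.15 [[540.0, 294.0], [381.0, 229.0]]
0.11 [[541.0, 300.0], [382.0, 234.0]]
0.08 [[541.0, 304.0], [382.0, 239.0]]
0.04 [[541.0, 310.0], [383.0, 245.0]]
0 [[541.0, 317.0], [383.0, 251.0]]
clips [[522.0, 291.0], [410.0, 245.0]]
```

View pics/p_side.png

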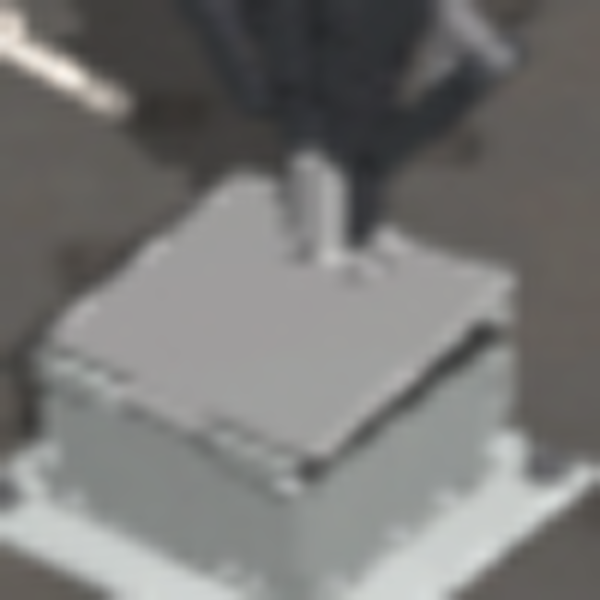

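View pics/p1.png

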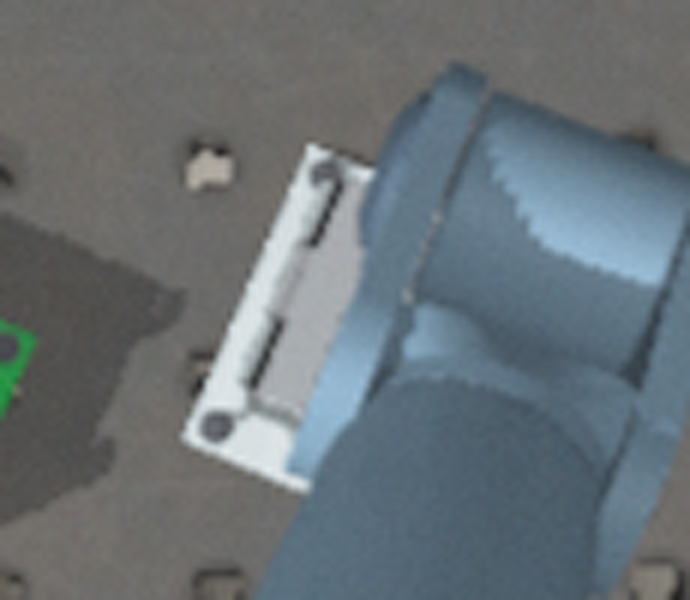

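jog_arm([
  [[0, -0.02, 0.02, 0, 0, 0, 0], [0, 0, 0, 0, 0, 0, 0], [0, 0, 0, 0, 0, 0, 0]],
])

```text
t: 14.12
eef_pos: [0.5652, -0.1216, 0.0541]
orientation: [3.136, 0.001, 1.147]
contact_force: [-6.4, 1.9, 23.6]
gripper_width: -0.0005
```

jog_arm([
  [[0, -0.02, 0.02, 0, 0, 0, 0], [0, 0, 0, 0, 0, 0, 0], [0, 0, 0, 0, 0, 0, 0]],
])

```text
t: 14.37
eef_pos: [0.5652, -0.1216, 0.054]
orientation: [3.135, 0.001, 1.147]
contact_force: [-6.3, 0.7, 24.1]
gripper_width: -0.0003
```

```bash
python3 -c "
from h import *
from cell import *
import cv2
o=st();print(o['moment'].round(2) if hasattr(o['moment'],'round') else o['moment'],np.round(o['joint_pos'],3))
w=calibration('wrist');print('clip tops',proj(w,b2w(B,[(-.056,.038,.075),(-.056,-.038,.075),(-.05,.031,.075),(-.05,-.031,.075)])).round().tolist())
print('pad, tcp, tip',proj(w,b2w(B,[cov(.11,.088,0,.003)])).round(),proj(w,o['eef_pos']).round())
print('cover edge',proj(w,b2w(B,[cov(.11,.104,y,.003) for y in(.0535,-.0535)])).round())
im=cv2.cvtColor(get_image('wrist'),cv2.COLOR_RGB2BGR)[190:384,120:390]
im=cv2.LUT(im,(255*(np.arange(256)/255)**.5).astype('uint8'))
cv2.imwrite('pics/q.png',cv2.resize(im,None,fx=2.9,fy=2.9,interpolation=cv2.INTER_CUBIC))
"
```

```text
t 14.37 tcp [ 0.5652 -0.1216  0.054 ] rpy [3.135e+00 1.000e-03 1.147e+00] F [-6.3  0.7 24.1] w -0.0003
box frame [-33.6  -2.7  54. ]
[ 0.17  1.12 -0.04] [-4.080e-01  2.670e-01  1.842e+00 -1.000e-03  1.027e+00  1.700e-02]
clip tops [[184.0, 275.0], [318.0, 275.0], [196.0, 266.0], [306.0, 266.0]]
pad, tcp, tip [[251. 243.]] [[256. 225.]]
cover edge [[153. 271.]
 [348. 271.]]
```

View pics/q.png

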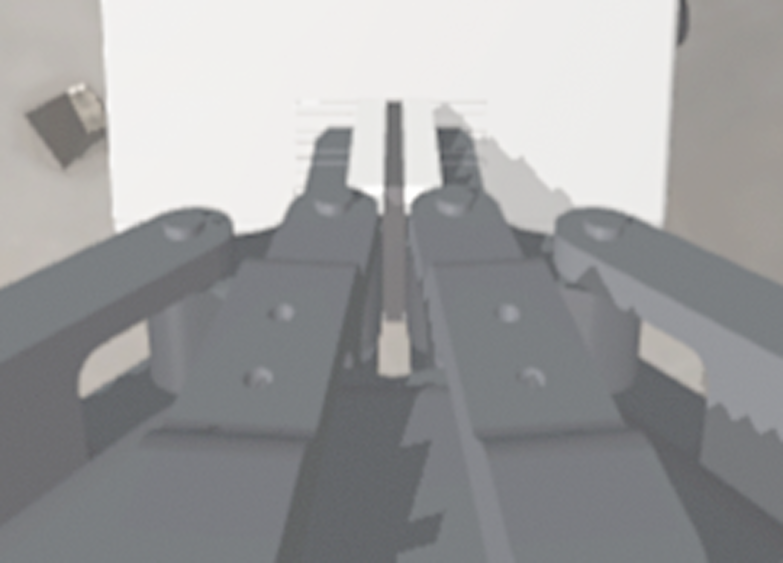

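The fingers sit on the rib pad, with ribs visible at crop (297–488, 100–165) and centred on the tool. The side view still gives about 0.11 rad, right at the noses. Pressing on carefully.

jog_arm([
  [[0, 0, 0.03, 0, 0, 0, 0], [0, 0, 0, 0, 0, 0, 0], [0, 0, 0, 0, 0, 0, 0]],
])

```text
t: 14.67
eef_pos: [0.5653, -0.1216, 0.0539]
orientation: [3.135, 0.001, 1.147]
contact_force: [-8.2, 3.0, 29.8]
gripper_width: -0.0001
```

jog_arm([
  [[0, 0, 0.03, 0, 0, 0, 0], [0, 0, 0, 0, 0, 0, 0], [0, 0, 0, 0, 0, 0, 0]],
])

```text
t: 14.92
eef_pos: [0.5654, -0.1217, 0.0538]
orientation: [3.135, 0.001, 1.147]
contact_force: [-11.0, 3.8, 34.7]
gripper_width: 0.0
```

```bash
python3 -c "
from h import *
from cell import *
import cv2
o=st();print(np.round(o['moment'],2),np.round(o['joint_pos'],4),np.round(o['joint_efforts'],1))
s=calibration('side')
im=get_image('side');cv2.imwrite('pics/r_side.png',cv2.cvtColor(cv2.resize(im[150:200,240:290],None,fx=12,fy=12,interpolation=cv2.INTER_CUBIC),cv2.COLOR_RGB2BGR))
e=np.array(o['eef_pos'])
for dz in (0,.014,.022): print(dz,((proj(s,e+[0,0,dz])-[240,150])*12).round())
for a in (.12,.1,.08,.06,.03,0): print(a,((proj(s,b2w(B,[cov(a,.104,.0535,.003),cov(a,.104,-.0535,.003),cov(a,.0,.0535,-.003),cov(a,.088,0,.003)]))-[240,150])*12).round().tolist())
print('rim',((proj(s,b2w(B,[(.05,.052,.061),(-.05,.052,.061),(.05,-.052,.061)]))-[240,150])*12).round().tolist())
print('clip',((proj(s,b2w(B,[(-.056,.038,.075),(-.056,-.038,.075)]))-[240,150])*12).round().tolist())
"
```

```text
t 14.92 tcp [ 0.5654 -0.1217  0.0538] rpy [3.135e+00 1.000e-03 1.147e+00] F [-11.    3.8  34.7] w 0.0
box frame [-33.6  -2.9  53.8]
[ 0.41  1.97 -0.08] [-4.0750e-01  2.6750e-01  1.8410e+00 -1.1000e-03  1.0269e+00  1.7100e-02] [ -0.5 -21.3 -18.6   0.4  -2.9  -0.1]
0 [[327. 303.]]
0.014 [[327. 266.]]
0.022 [[327. 245.]]
0.12 [[507.0, 271.0], [234.0, 159.0], [305.0, 474.0], [337.0, 241.0]]
0.1 [[507.0, 276.0], [235.0, 164.0], [305.0, 475.0], [338.0, 246.0]]
0.08 [[508.0, 282.0], [235.0, 170.0], [305.0, 475.0], [338.0, 250.0]]
0.06 [[508.0, 287.0], [236.0, 175.0], [304.0, 475.0], [339.0, 255.0]]
0.03 [[508.0, 295.0], [236.0, 183.0], [304.0, 475.0], [339.0, 261.0]]
0 [[508.0, 303.0], [236.0, 191.0], [304.0, 475.0], [339.0, 268.0]]
rim [[304.0, 470.0], [500.0, 320.0], [37.0, 351.0]]
clip [[476.0, 259.0], [282.0, 180.0]]
```

View pics/r_side.png

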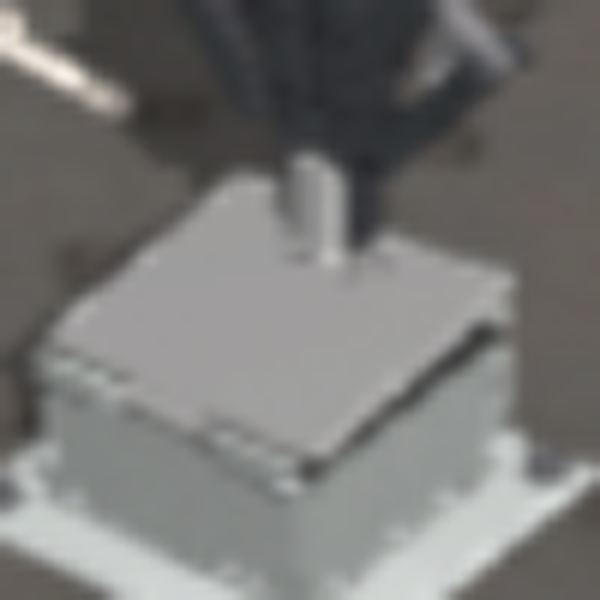

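```bash
python3 -c "
from h import *
from cell import *
s=calibration('side');w=calibration('wrist')
def rayb(c,px):
    a=tob(ray(c,px,.05));b=tob(ray(c,px,.3));return a,b
def atx(c,px,x):
    a,b=rayb(c,px);t=(x-a[0])/(b[0]-a[0]);return (a+t*(b-a))*1000
for px in [(282.5,154.6),(280,151),(274,164),(270,170.5),(266.5,172)]: print(px,atx(s,px,-.034).round(1))
print('wrist knuckle')
for px in [(190.7,267.6),(321.7,267.6),(231,260),(275,260)]:
  a,b=rayb(w,px)
  for z in (.075,.09,.11,.13): print(px,z,(tob(ray(w,px,z))*1000).round(1))
"
```

```text
(282.5, 154.6) [-34.   64.4 168.9]
(280, 151) [-34.   53.2 179.6]
(274, 164) [-34.   27.6 115.6]
(270, 170.5) [-34.    9.5  80.1]
(266.5, 172) [-34.   -6.9  66.9]
wrist knuckle
(190.7, 267.6) 0.075 [-51.   33.5  75. ]
(190.7, 267.6) 0.09 [-42.4  29.8  90. ]
(190.7, 267.6) 0.11 [-30.9  24.9 110. ]
(190.7, 267.6) 0.13 [-19.3  19.9 130. ]
(321.7, 267.6) 0.075 [-51. -40.  75.]
(321.7, 267.6) 0.09 [-42.4 -35.9  90. ]
(321.7, 267.6) 0.11 [-30.9 -30.6 110. ]
(321.7, 267.6) 0.13 [-19.3 -25.2 130. ]
(231, 260) 0.075 [-46.3  10.9  75. ]
(231, 260) 0.09 [-38.1   9.5  90. ]
(231, 260) 0.11 [-27.3   7.8 110. ]
(231, 260) 0.13 [-16.4   6.  130. ]
(275, 260) 0.075 [-46.3 -13.6  75. ]
(275, 260) 0.09 [-38.1 -12.4  90. ]
(275, 260) 0.11 [-27.3 -10.7 110. ]
(275, 260) 0.13 [-16.4  -9.  130. ]
```

35 N with no snap is well above the stated 10–17 N, so something is off. I'll back off and look at the clips from above with the wrist camera before pushing harder.

jog_arm([
  [[0, 0, -0.2, 0, 0, 0, 0], [0, 0, -0.3, 0, 0, 0, 0], [0, 0, -0.6, 0, 0, 0, 0], [0, 0, -0.6, 0, 0, 0, 0], [0, 0, -0.6, 0, 0, 0, 0], [-0.7, 0, -0.3, 0, 0, 0, 0], [-0.8, 0, 0, 0, 0, 0, 0], [-0.8, 0, 0, 0, 0, 0, 0], [-0.7, 0, 0, 0, 0, 0, 0], [0, 0, 0, 0, 0, 0, 0], [0, 0, 0, 0, 0, 0, 0]],
])

```text
t: 15.88
eef_pos: [0.5243, -0.2025, 0.1244]
orientation: [-3.141, -0.0, 1.144]
contact_force: [0.5, -0.5, 0.5]
gripper_width: -0.0
```

```bash
python3 -c "
from h import *
from cell import *
import cv2
o=st();w=calibration('wrist')
print('clips',proj(w,b2w(B,[(-.056,.038,.075),(-.056,-.038,.075)])).round().tolist())
for a in(.15,.1,.05,0): print(a,proj(w,b2w(B,[cov(a,.104,y,.003) for y in(.0535,-.0535)])).round(1).tolist())
im=cv2.cvtColor(get_image('wrist'),cv2.COLOR_RGB2BGR);cv2.imwrite('pics/s_w.png',im)
im=cv2.cvtColor(get_image('side'),cv2.COLOR_RGB2BGR);cv2.imwrite('pics/s_s.png',cv2.resize(im[130:215,205:305],None,fx=7,fy=7,interpolation=cv2.INTER_CUBIC))
"
```

```text
t 15.88 tcp [ 0.5243 -0.2025  0.1244] rpy [-3.141 -0.     1.144] F [ 0.5 -0.5  0.5] w -0.0
box frame [-124.2    1.   124.4]
clips [[205.0, 111.0], [310.0, 111.0]]
0.15 [[180.0, 102.5], [334.5, 102.6]]
0.1 [[181.9, 104.0], [332.4, 104.1]]
0.05 [[183.7, 105.1], [330.5, 105.2]]
0 [[185.5, 105.7], [328.7, 105.8]]
```

View pics/s_w.png

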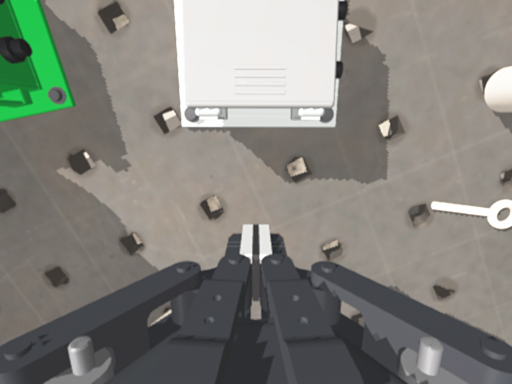

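View pics/s_s.png

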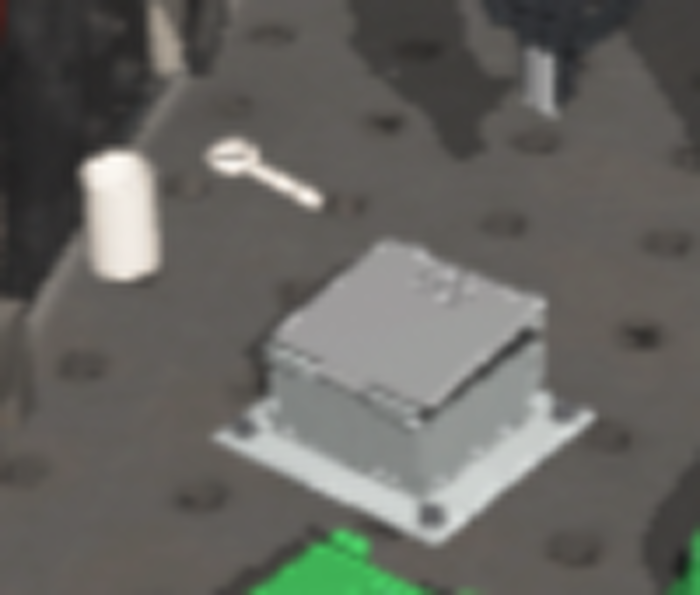

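The cover is half closed, with its front edge at row ~105. The clips show at (208,114) and (312,114), and the rib pad at (260,80). Zooming in.

```bash
python3 -c "
from h import *
from cell import *
import cv2
w=calibration('wrist')
im=cv2.imread('pics/s_w.png')[55:135,170:345];cv2.imwrite('pics/s2.png',cv2.resize(im,None,fx=4.5,fy=4.5,interpolation=cv2.INTER_CUBIC))
pr=lambda P:((proj(w,b2w(B,P))-[170,55])*4.5).round().tolist()
for a in(.15,.1,.05,0): print(a,pr([cov(a,.104,.0535,.003),cov(a,.104,-.0535,.003),cov(a,.088,0,.003),cov(a,0,.0535,.003)]))
print('foot',pr([(-.07,.075,.006),(-.07,-.075,.006)]))
print('cliptop',pr([(-.05,.038,.075),(-.056,.038,.075),(-.06,.038,.075)]))
"
```

```text
0.15 [[46.0, 221.0], [740.0, 223.0], [394.0, 114.0], [27.0, -516.0]]
0.1 [[55.0, 228.0], [731.0, 229.0], [393.0, 122.0], [27.0, -515.0]]
0.05 [[63.0, 232.0], [723.0, 234.0], [393.0, 129.0], [27.0, -513.0]]
0 [[71.0, 235.0], [715.0, 237.0], [393.0, 134.0], [28.0, -512.0]]
foot [[44.0, 330.0], [738.0, 333.0]]
cliptop [[155.0, 221.0], [157.0, 260.0], [158.0, 285.0]]
```

View pics/s2.png

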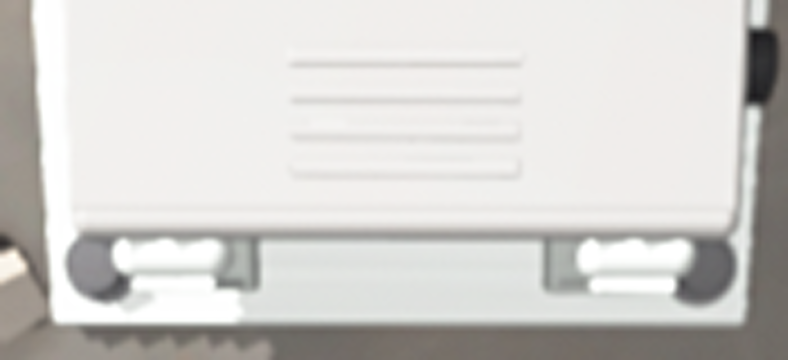

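```bash
python3 -c "
import cv2,numpy as np
a=[cv2.imread(f'pics/{n}.png',0).astype(int) for n in ('l1','m1','n1','o1','s_s')]
# vertical profiles near front-near edge columns (y=+ corner)
for c in (500,520,535):
  print('col',c)
  for n,im in zip('lmnos',a): print(n,[int(im[r,c]) for r in range(265,350,5)])
"

```

```text
col 500
l [173, 166, 164, 165, 165, 164, 165, 167, 168, 170, 166, 164, 163, 139, 126, 125, 112]
m [101, 120, 148, 161, 162, 161, 162, 162, 162, 162, 163, 168, 173, 173, 162, 141, 118]
n [93, 95, 100, 120, 145, 158, 160, 159, 159, 159, 159, 160, 162, 168, 174, 163, 130]
o [93, 93, 93, 101, 124, 151, 157, 158, 158, 158, 158, 158, 158, 160, 164, 160, 145]
s [93, 93, 94, 105, 131, 159, 160, 158, 158, 158, 157, 157, 158, 159, 162, 158, 140]
col 520
l [136, 164, 169, 168, 167, 169, 173, 177, 166, 138, 134, 125, 98, 64, 54, 67, 76]
m [92, 95, 105, 140, 168, 168, 165, 166, 169, 165, 158, 137, 106, 68, 54, 66, 75]
n [93, 93, 92, 94, 111, 138, 165, 170, 160, 160, 162, 160, 145, 103, 69, 62, 74]
o [93, 93, 93, 92, 100, 118, 146, 161, 159, 160, 164, 166, 155, 116, 78, 66, 76]
s [93, 92, 92, 90, 98, 117, 149, 163, 158, 159, 163, 163, 152, 114, 77, 66, 75]
col 535
l [105, 128, 161, 174, 153, 124, 149, 200, 223, 186, 168, 163, 153, 112, 91, 109, 145]
m [95, 94, 94, 103, 124, 149, 164, 189, 200, 178, 168, 163, 153, 112, 91, 108, 145]
n [94, 94, 93, 93, 95, 103, 125, 157, 176, 169, 154, 148, 150, 112, 91, 108, 144]
o [94, 94, 93, 92, 95, 105, 127, 158, 174, 165, 158, 155, 150, 111, 91, 108, 145]
s [94, 93, 93, 92, 95, 105, 130, 164, 180, 167, 159, 157, 150, 112, 91, 107, 143]
```

Comparing the pictures, the cover follows the finger until contact and then stops dead, so something rigid stopped it at the noses. I'll press again nearer the front edge, centred, with a cleaner vertical push.

jog_arm([
  [[0.4, 0.02, 0, 0, 0, 0, 0], [0.8, 0.04, 0, 0, 0, 0, 0], [0.8, 0.04, 0, 0, 0, 0, 0], [0.5, 0, 0, 0, 0, 0, 0], [0.2, 0, 0, 0, 0, 0, 0], [0, 0, 0.5, 0, 0, 0, 0], [0, 0, 0.7, 0, 0, 0, 0], [0, 0, 0.6, 0, 0, 0, 0], [0, 0, 0.25, 0, 0, 0, 0], [0, 0, 0, 0, 0, 0, 0], [0, 0, 0, 0, 0, 0, 0]],
])

```text
t: 16.9
eef_pos: [0.5611, -0.1293, 0.0634]
orientation: [-3.141, -0.0, 1.146]
contact_force: [0.4, 0.9, 0.4]
gripper_width: -0.0001
```

```bash
python3 shot.py u w; python3 -c "
from cell import *
o=sensors.get_obs();print(o['moment'],o['joint_efforts'])"
```

```text
t 16.9 tcp [ 0.5611 -0.1293  0.0634] rpy [-3.141 -0.     1.146] F [0.4 0.9 0.4] w -0.0001
box frame [-42.3  -2.1  63.4]
[ 0.01388487  0.01990143 -0.00904087] [ 7.85937393e-02 -3.77558219e+01 -2.74121261e+01  1.75828274e-03
  1.46392777e-02  9.12690921e-04]
```

View pics/u1.png

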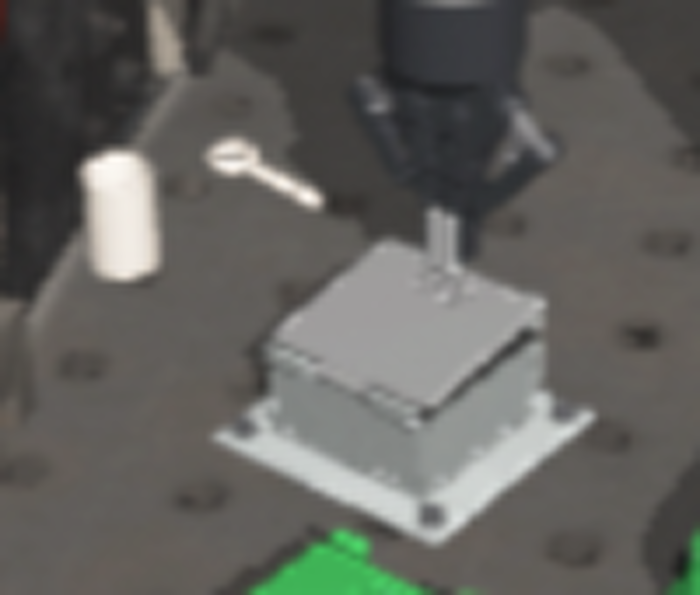

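View pics/u2.png

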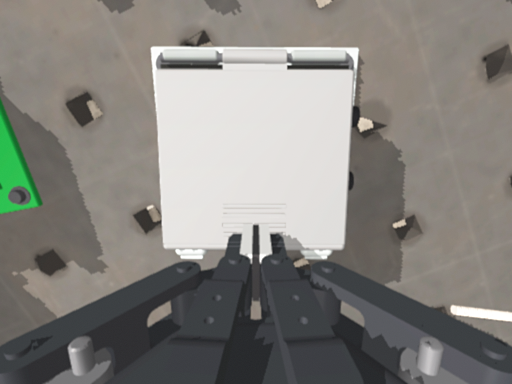

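jog_arm([
  [[0.1, 0, 0.1, 0, 0, 0, 0], [0, 0, 0.1, 0, 0, 0, 0], [0, 0, 0.1, 0, 0, 0, 0], [0, 0, 0, 0, 0, 0, 0], [0, 0, 0, 0, 0, 0, 0]],
])

```text
t: 17.42
eef_pos: [0.5629, -0.1269, 0.0553]
orientation: [3.14, -0.0, 1.146]
contact_force: [-0.7, -0.2, 5.1]
gripper_width: 0.0
```

jog_arm([
  [[0, 0, 0.05, 0, 0, 0, 0], [0, 0, 0, 0, 0, 0, 0], [0, 0, 0, 0, 0, 0, 0]],
])

```text
t: 17.67
eef_pos: [0.563, -0.127, 0.055]
orientation: [3.141, -0.0, 1.146]
contact_force: [-4.5, 2.2, 12.2]
gripper_width: 0.0002
```

Same rigid stop. To rule out the gripper's linkages touching the clips, I'll lift, turn the tool 90°, and press again.

jog_arm([
  [[0, 0, -0.4, 0, 0, 0, 0], [0, 0, -0.6, 0, 0, -0.5, 0], [0, 0, -0.2, 0, 0, -1, 0], [0, 0, 0, 0, 0, -1, 0], [0, 0, 0, 0, 0, -1, 0], [0, 0, 0, 0, 0, -1, 0], [0, 0, 0, 0, 0, -1, 0], [0, 0, 0, 0, 0, -1, 0], [0, 0, 0, 0, 0, -1, 0], [0, 0, 0, 0, 0, -1, 0], [0, 0, 0, 0, 0, -1, 0], [0, 0, 0, 0, 0, -1, 0], [0, 0, 0, 0, 0, -1, 0], [0, 0, 0, 0, 0, -1, 0], [0, 0, 0, 0, 0, -1, 0], [0, 0, 0, 0, 0, -1, 0], [0, 0, 0, 0, 0, -0.5, 0], [0, 0, 0, 0, 0, 0, 0]],
])

```text
t: 19.17
eef_pos: [0.5623, -0.1268, 0.0891]
orientation: [-3.142, 0.0, 2.718]
contact_force: [-0.4, 0.2, -1.2]
gripper_width: -0.0002
```

```bash
python3 shot.py v w; python3 -c "
from h import *
plan((-.036,-.002,.0634))"
```

```text
t 19.17 tcp [ 0.5623 -0.1268  0.0891] rpy [-3.142  0.     2.718] F [-0.4  0.2 -1.2] w -0.0002
box frame [-39.6  -2.2  89.1]
t 19.27 tcp [ 0.5623 -0.1268  0.089 ] rpy [-3.142  0.     2.715] F [-0.2  0.5 -0.7] w -0.0002
box frame [-39.6  -2.2  89. ]
tool units [0.006 0.12  0.853]
turn units [2.0000e-03 2.0000e-03 1.5007e+01]
```

View pics/v2.png

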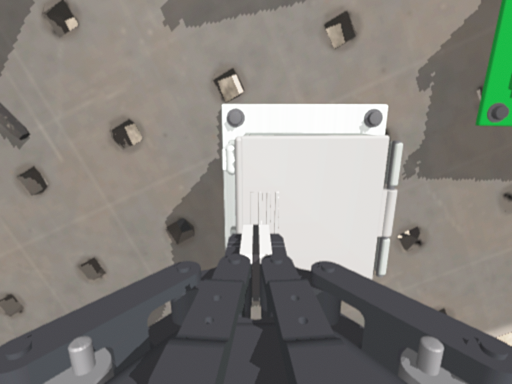

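View pics/v1.png

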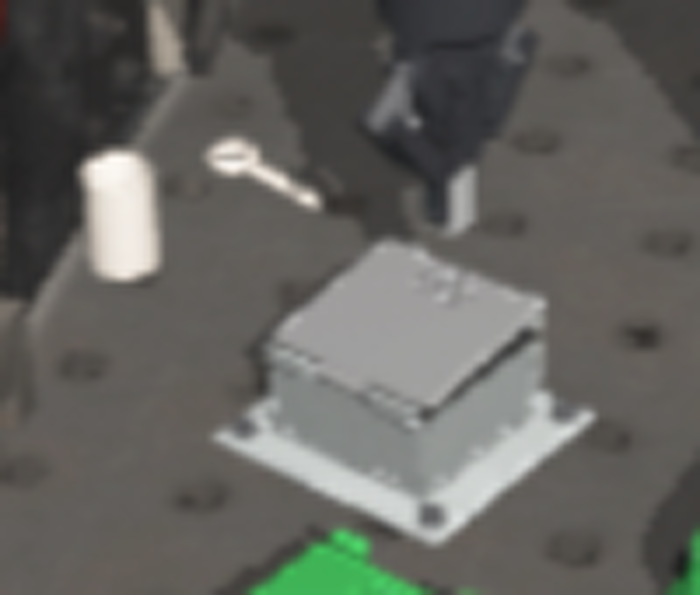

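jog_arm([
  [[0, 0.12, 0.3, 0, 0, 0, 0], [0, 0, 0.4, 0, 0, 0, 0], [0, 0, 0.25, 0, 0, 0, 0], [0, 0, 0.1, 0, 0, 0, 0], [0, 0, 0.05, 0, 0, 0, 0], [0, 0, 0, 0, 0, 0, 0], [0, 0, 0, 0, 0, 0, 0]],
])

```text
t: 19.85
eef_pos: [0.5636, -0.1234, 0.0553]
orientation: [3.142, -0.0, 2.717]
contact_force: [-0.4, 0.7, -0.3]
gripper_width: 0.0002
```

jog_arm([
  [[0, 0, 0.05, 0, 0, 0, 0], [0, 0, 0.05, 0, 0, 0, 0], [0, 0, 0, 0, 0, 0, 0], [0, 0, 0, 0, 0, 0, 0]],
])

```text
t: 20.18
eef_pos: [0.564, -0.1237, 0.0546]
orientation: [-3.141, -0.0, 2.717]
contact_force: [-6.9, 2.3, 13.1]
gripper_width: -0.0001
```

jog_arm([
  [[0, 0, 0.05, 0, 0, 0, 0], [0, 0, 0, 0, 0, 0, 0], [0, 0, 0, 0, 0, 0, 0]],
])

```text
t: 20.43
eef_pos: [0.5641, -0.1238, 0.0544]
orientation: [-3.141, -0.001, 2.717]
contact_force: [-10.5, 3.0, 21.2]
gripper_width: 0.0
```

The linkages aren't the cause, because the stop is at the same height. I'll relieve the sideways (radial) load, then press harder in steps.

jog_arm([
  [[0.1, 0, 0, 0, 0, 0, 0], [0.1, 0, 0, 0, 0, 0, 0], [0, 0, 0, 0, 0, 0, 0], [0, 0, 0, 0, 0, 0, 0]],
])

```text
t: 20.77
eef_pos: [0.562, -0.1227, 0.0545]
orientation: [3.141, 0.01, 2.717]
contact_force: [3.7, -1.1, 8.0]
gripper_width: 0.0002
```

jog_arm([
  [[0.05, 0, 0.05, 0, 0, 0, 0], [0, 0, 0.05, 0, 0, 0, 0], [0, 0, 0, 0, 0, 0, 0], [0, 0, 0, 0, 0, 0, 0]],
])

```text
t: 21.1
eef_pos: [0.5622, -0.1229, 0.0541]
orientation: [-3.142, 0.012, 2.717]
contact_force: [0.4, -0.3, 21.3]
gripper_width: 0.0003
```

jog_arm([
  [[0.04, 0, 0.05, 0, 0, 0, 0], [0.02, 0, 0.05, 0, 0, 0, 0], [0, 0, 0, 0, 0, 0, 0], [0, 0, 0, 0, 0, 0, 0]],
])

```text
t: 21.43
eef_pos: [0.5617, -0.1229, 0.0511]
orientation: [-3.141, 0.016, 2.717]
contact_force: [3.7, -3.5, 7.6]
gripper_width: 0.0001
```

```bash
python3 shot.py x w; python3 -c "
from cell import *
import numpy as np
o=sensors.get_obs();print(np.round(o['moment'],3),np.round(o['joint_efforts'],1))"
```

```text
t 21.43 tcp [ 0.5617 -0.1229  0.0511] rpy [-3.141  0.016  2.717] F [ 3.7 -3.5  7.6] w 0.0001
box frame [-36.3  -0.   51.1]
[-0.118 -0.172 -0.026] [  0.3 -36.6 -25.    0.    0.4   0. ]
```

View pics/x2.png

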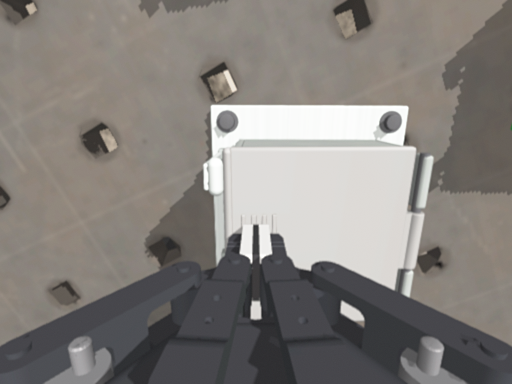

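View pics/x1.png

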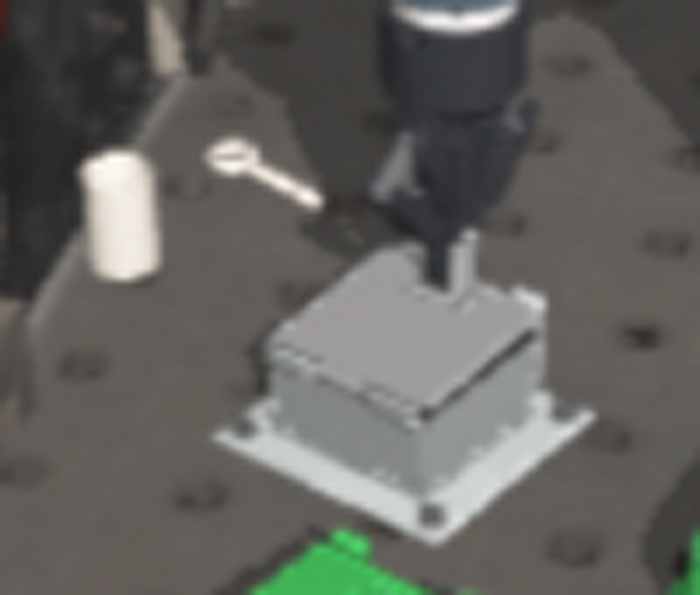

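The cover gave way: z fell 3 mm and the force dropped from above 21 N to 7.6 N. It sits clearly lower in the side view, and the clip now stands proud at crop (530,300). Continuing down to the seal.

jog_arm([
  [[0, 0, 0.05, 0, 0, 0, 0], [0, 0, 0, 0, 0, 0, 0], [0, 0, 0, 0, 0, 0, 0]],
])

```text
t: 21.78
eef_pos: [0.556, -0.1201, 0.0442]
orientation: [-3.142, 0.002, 2.717]
contact_force: [2.3, -1.7, 3.9]
gripper_width: -0.0001
```

jog_arm([
  [[0, 0, 0.05, 0, 0, 0, 0], [0, 0, 0, 0, 0, 0, 0], [0, 0, 0, 0, 0, 0, 0]],
])

```text
t: 22.03
eef_pos: [0.5561, -0.1202, 0.0435]
orientation: [-3.141, 0.002, 2.717]
contact_force: [0.4, -1.6, 10.3]
gripper_width: -0.0001
```

jog_arm([
  [[0, 0, 0.05, 0, 0, 0, 0], [0, 0, 0, 0, 0, 0, 0], [0, 0, 0, 0, 0, 0, 0]],
])

```text
t: 22.28
eef_pos: [0.5561, -0.1202, 0.0428]
orientation: [-3.141, 0.001, 2.717]
contact_force: [-3.3, -0.2, 16.1]
gripper_width: -0.0001
```

jog_arm([
  [[0, 0, -0.03, 0, 0, 0, 0], [0, 0, 0, 0, 0, 0, 0], [0, 0, 0, 0, 0, 0, 0], [0, 0, 0, 0, 0, 0, 0]],
])

```text
t: 22.62
eef_pos: [0.5561, -0.1202, 0.0433]
orientation: [-3.141, 0.002, 2.717]
contact_force: [-1.8, 0.7, 13.2]
gripper_width: 0.0001
```

```bash
python3 shot.py y w;python3 -c "
from h import *
from cell import *
s=calibration('side')
for a in (.1,.05,0,-.02): print(a,((proj(s,b2w(B,[cov(a,.104,.0535,.003)]))-[205,130])*7).round().tolist())
import cv2
for n in('o1','x1','y1'):
  im=cv2.imread(f'pics/{n}.png',0); print(n,[int(im[r,500]) for r in range(265,350,5)],[int(im[r,520]) for r in range(265,350,5)])
"
```

```text
t 22.62 tcp [ 0.5561 -0.1202  0.0433] rpy [-3.141e+00  2.000e-03  2.717e+00] F [-1.8  0.7 13.2] w 0.0001
box frame [-36.1   6.2  43.3]
0.1 [[541.0, 301.0]]
0.05 [[541.0, 309.0]]
0 [[541.0, 317.0]]
-0.02 [[541.0, 320.0]]
o1 [93, 93, 93, 101, 124, 151, 157, 158, 158, 158, 158, 158, 158, 160, 164, 160, 145] [93, 93, 93, 92, 100, 118, 146, 161, 159, 160, 164, 166, 155, 116, 78, 66, 76]
x1 [94, 94, 93, 95, 108, 131, 157, 164, 156, 155, 155, 156, 156, 157, 161, 164, 162] [92, 92, 92, 100, 129, 168, 190, 184, 163, 157, 155, 158, 160, 151, 115, 81, 80]
y1 [93, 94, 93, 93, 93, 96, 100, 109, 124, 147, 155, 153, 152, 153, 152, 152, 153] [93, 93, 92, 91, 105, 137, 191, 206, 178, 151, 159, 167, 154, 154, 157, 153, 133]
```

View pics/y1.png

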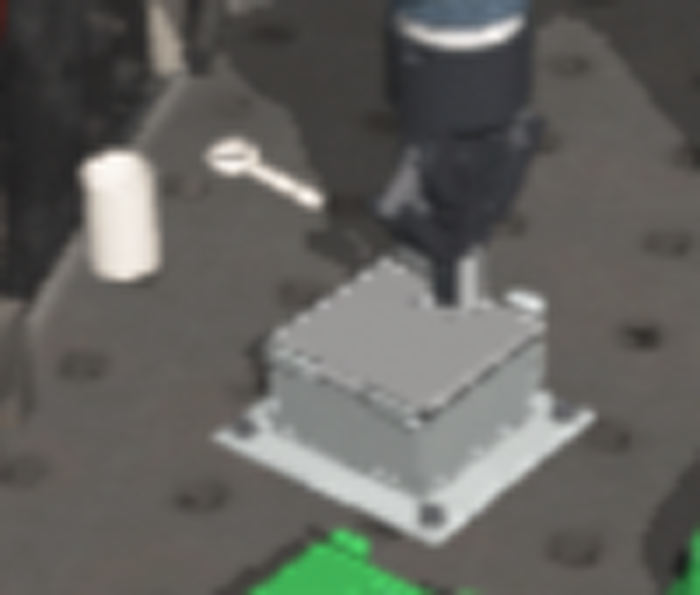

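View pics/y2.png

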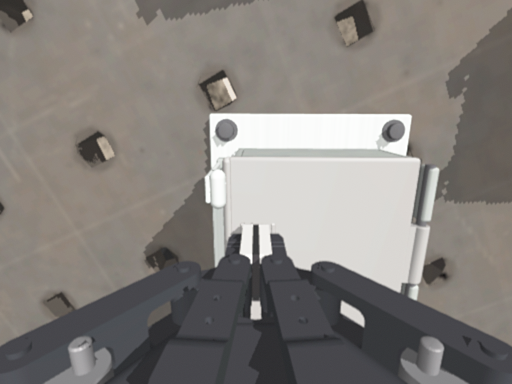

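The cover is flat and shut: its corner is at crop (545,320), matching angle ≈0 (predicted 317), and the clip nose at (525,300) now laps over the edge. I'll ease the push slightly, confirm it's steady, and hand in.

jog_arm([
  [[0, 0, -0.01, 0, 0, 0, 0], [0, 0, 0, 0, 0, 0, 0], [0, 0, 0, 0, 0, 0, 0], [0, 0, 0, 0, 0, 0, 0], [0, 0, 0, 0, 0, 0, 0], [0, 0, 0, 0, 0, 0, 0]],
])

```text
t: 23.22
eef_pos: [0.5561, -0.1202, 0.0434]
orientation: [-3.141, 0.002, 2.717]
contact_force: [-0.3, -1.0, 11.7]
gripper_width: -0.0002
```

jog_arm([
  [[0, 0, 0, 0, 0, 0, 0], [0, 0, 0, 0, 0, 0, 0], [0, 0, 0, 0, 0, 0, 0], [0, 0, 0, 0, 0, 0, 0], [0, 0, 0, 0, 0, 0, 0], [0, 0, 0, 0, 0, 0, 0]],
])

```text
t: 23.72
eef_pos: [0.5561, -0.1202, 0.0434]
orientation: [-3.141, 0.002, 2.717]
contact_force: [0.3, 0.0, 11.3]
gripper_width: 0.0001
```

```bash
python3 -c "
from h import *
from cell import *
import cv2
a=cv2.imread('pics/a_top.png').astype(int);b=cv2.cvtColor(get_image('top'),cv2.COLOR_RGB2BGR);cv2.imwrite('pics/z_top.png',b)
st()"
```

```text
t 23.77 tcp [ 0.5561 -0.1202  0.0434] rpy [-3.141e+00  2.000e-03  2.717e+00] F [ 0.2 -1.2 10.9] w -0.0001
box frame [-36.1   6.2  43.4]
```

View pics/z_top.png

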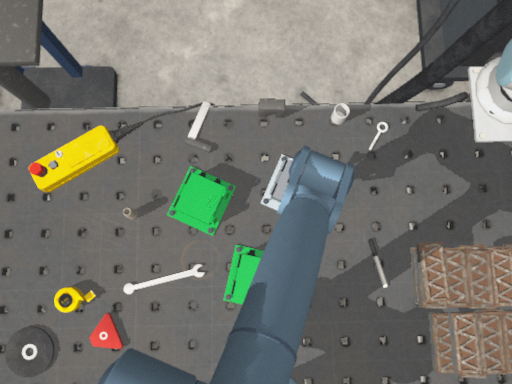

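The loose things are all where they were: spanner (165,280), marker (377,262), square (200,125), and the upright pieces at (130,212) and (340,113). The push is steady at about 11 N.

```bash
python3 -c "
from cell import order,sensors
order.job_done();o=sensors.get_obs();print(o['t'],o['contact_force'],o['eef_pos'])"
```

```text
the job is handed in; nothing more can be done
the job is handed in; nothing more can be done
```

The job is handed in with the cover shut. I swung it over with the closed fingers from behind, pressed it down past both clips onto the seal, and left the fingers pressing on it.

**Last checks:**
- **Push:** the vertical push was steady at 10.9–11.7 N over the last second before hand-in. The clock was about 24 s.
- **Cover:** the side view shows it flat, at about 0 rad, with a clip nose lapping over its edge. Force also dropped suddenly from above 21 N as it gave way, then rose again on the seal.
- **Loose things:** the top view shows all of them where they started.

**What disagreed or went wrong:**
- **Tip height:** the real fingertips sit about 20 mm above the reported TCP. My first sweep passed over the cover without touching it, so I repeated it lower.
- **Clips:** the first press reached about 35 N without snapping, against the stated 10–17 N. There was a sideways drag of up to about 12 N at the time. I turned the tool 90° and shifted it to remove the drag, and it then snapped at a little over 21 N. I don't know for certain that the drag was the cause.
- **Finger position:** at the snap the fingers slid about 6 mm sideways, so they ended about 6 mm off-centre along the hinge direction, still over the rib pad.
- **Not measured directly:** I had no reading of the seal force or the exact cover angle. Both are inferred from the wrist force and the pictures, and the hand-in gave no verdict.

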